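Load the sample mixer, lock its lid with an adjustable wrench and put it in gear

ROBOT

A 6-joint arm with a two-finger parallel gripper is mounted at the origin on a cart in front of the work surface, level with it; the furniture and walls round the work are solid. World frame = base frame: x ahead of the robot, y to its left, z up, the work surface at z = 0. Lengths are in m, angles in rad, forces in N, time in s.
With the tool pointing down it reaches from about 0.3 to 0.875 m from the base axis. Payload 6.4 kg.
Tool frame: the origin (TCP) lies midway between the tips of the shut fingers; the grasp point (between the pads) lies arm.hold_point_z behind it (arm.hold_point_z is the distance from the TCP to the grasp point, in m); z points along the fingers, y is the direction in which the jaws open and shut (so a half turn about z gives the same grasp; the last joint's range is limited). The gripper opens to 85 mm and grips with 20 to 120 N. Pads are 22 mm wide; open, the fingers measure 114 mm over their backs; the gripper's body (76 mm by 85 mm) begins 54 mm behind the grasp point. The pads swing forward as they close: fully open they stand 13 mm farther back than shut.
Start: joints at [-1.533, 0.181, 1.607, -0, 1.354, -0.206], TCP at [0.139, -0.558, 0.231] pointing down, gripper open.
Joint ranges: [-2.99, 2.99], [-0.89, 2.07], [0.3, 2.58], [-1.14, 4.28], [0, 2.63], [-3.12, 3.12]. Speed limits (rad/s): [2.57, 2.57, 3.01, 3.14, 3.14, 3.14].

INTERFACE

Orientations are given as a unit quaternion [w, x, y, z].
In Python, from rig import arm gives the robot as it stands.
- The arm moves only by the tool move_arm, never from a script. Its argument "commands" is a list that holds one entry, the list of rows, each a list of 7 numbers: the turn, a rotation vector about the tool's x, y, z in degrees, then the shift along the tool's x, y, z in cm, then the opening, from 0 (shut) to 1 (fully open). A call has 1 to 10 rows; each row shifts and turns the commanded pose from where the row before left it, along the tool's axes as they then stand; what a row does not reach is not made up. A row lasts 1/12 s, in which the tool goes at most 41.7 mm and 7.16 degrees, less where a joint would pass 70% of its speed; a pose out of reach is approached as far as the arm can. A call with a gripper value outside its range is refused whole. The fingers move at their own pace and stop on an object; "grip_force" is the grip in N (left out, the last holds). Time passes only in rows, so rows that do not move let the fingers close. It gives the time, the measured TCP pose, the force and the opening at its end, in the units of the state.
- arm.sense(): the state, without advancing time (a new reading comes with each control period).
- arm.grab_frame(name): name is "scene" or "side" or "wrist"; returns (picture, depth): 384x512x3 uint8, red, green, blue; 384x512 float32, m along the optical axis (not along the pixel's ray), 0 where there is no reading.
- arm.camera_info(name): a dict with "mtx" (3x3 intrinsics, pixels), "dist_coeffs" ([k1, k2, p1, p2, k3] as OpenCV has them; the pictures are not rectified), "R" (3x3) and "t" (3): a world point X has camera coordinates R X + t; the wrist camera has in their place "T_tool_cam" (4x4, takes a point from camera to tool coordinates, whose origin is the TCP and whose axes are the flange's). Camera axes: x right, y down, z forward; pixel columns grow to the right and rows downward; lengths in m; the calibration is good to about 2 mm. A picture is of the moment at which its call begins: read the wrist's pose just before it. camera_info takes no time and is no camera call.
- arm.sign_off(): hands the job in, once; it reports no verdict.
The state is a dict: "clock": time; "joint_positions": joint angles; "qd": joint speeds; "tau": joint torques, N m; "position": TCP position; "tool_rot": TCP orientation; "ft_force": force on the tool from outside, world axes, zero at the start; "ft_torque": the same for the moment, N m; "finger_gap": finger opening in m.
Only numpy, scipy, OpenCV 4.12 (cv2) and the standard library are available. Lean on these libraries where they do the work, as an engineer would, in place of code of your own. Each camera call takes 0.05 s, during which the arm holds its last target.

TASK

Put every sample jar standing on the dark desk between the mixer and the cork mat upright into a pocket of the mixer's tray, then shut the blue lid fully. Set the adjustable wrench on the brass hex on the lid, roll its worm until the jaws just fit the hex, and only then turn the hex with the wrench (not with the fingers) clockwise to its stop, about a quarter turn, so that the bolts lock the lid. Lay the wrench back flat on the cork mat, and last of all throw the gear lever into the green-marked middle notch, leaving the other things on the desk where they are.

Things in the scene. Friction and masses are not known exactly. Their poses are not given: they have to be found in the camera images.
- jar_1: white screw-lid sample jar, 87 mm tall; the body that is gripped is 68 mm wide (the lid's rim looks 74 mm), 0.18 to 0.34 kg; origin at the centre of its underside, z up. One to three such jars stand on the dark desk between the mixer and the mat; None if this one is absent
- jar_2: white screw-lid sample jar, 87 mm tall; the body that is gripped is 68 mm wide (the lid's rim looks 74 mm), 0.18 to 0.34 kg; origin at the centre of its underside, z up. One to three such jars stand on the dark desk between the mixer and the mat; None if this one is absent
- jar_3: white screw-lid sample jar, 87 mm tall; the body that is gripped is 68 mm wide (the lid's rim looks 74 mm), 0.18 to 0.34 kg; origin at the centre of its underside, z up. One to three such jars stand on the dark desk between the mixer and the mat; None if this one is absent
- mixer: bench sample mixer, fixed to the desk: white plinth 200 x 214 mm with an open aluminium tray (186 x 200 mm, rim 70 mm above the desk), a hinged blue cover lid and, on its right side (-y), a grey gearbox with the gear lever. Steel keepers, 105 mm high and 28 mm wide, stand outside the middle of its left and right walls. Origin on the desk under its middle; x to its back (hinge side), y to its left
- tray_centre (a point): middle of the tray, at the height of its pocket floors, 34 mm above the desk; frame as the mixer's. Four square pockets have their centres at x = +-43 mm, y = +-50 mm from here; each is 78 mm wide and 28 mm deep, so a jar has 5 mm of play all round
- lid (a joint): angle of the lid (rad): 0 shut, 1.85 to 2.08 standing open at the start. Stiff friction hinge: it stays where it is left; about 6 N at its pull bar moves it. The lid is a cover 62 mm deep over the jars, its top 132 mm above the desk when shut
- lid_hinge (a point): middle of the lid's hinge line, at the back of the tray rim 70 mm above the desk; the hinge axis is the mixer's y axis
- lid_bar (a point): middle of the lid's round pull bar, 11 mm thick and 90 mm long along the mixer's y, 32 mm out from the lid's front face; 218 mm in front of and 20 mm above the hinge line when shut. With the lid open it points up (about 0.26 m above the desk); shut, 90 mm
- lid_top (a point): middle of the lid's flat outer face, 93 mm from the hinge line; the hex lock stands here
- hex_lock (a joint): turn of the hex lock on the lid (rad): 0 to 0.15 at the start (unlocked), grows clockwise seen from above to a stop at 1.571 (locked: two bolts driven out into the side keepers). Stiff: 0.16 N m of friction
- hex_head: brass hex of the lock, 24 mm across flats, standing 14 mm above the lid's flat top; origin at the centre of its foot, on the lid. Its frame turns with it: two of its flats face its own y and -y (corners on its x axis), the others every 60 degrees
- gear_lever (a joint): angle of the gear lever (rad) about the mixer's y: -0.6 red notch (stop, leaning to the front; it starts here, at -0.55 to -0.7), 0 green notch (slow, upright), +0.6 yellow notch (fast, leaning back). A sprung tooth snaps it into each notch from 0.25 rad either side; about 5 N at the knob lifts it over
- lever_knob (a point): centre of the lever's black ball knob, 23 mm across, 74 mm from the pivot; about 0.1 m above the desk
- lever_pivot (a point): point on the lever's pivot axis, 34 mm above the desk and 7 mm inward (+y of the mixer) of the lever's plane of swing
- wrench: adjustable wrench, 205 mm, 0.38 kg, lying worm wheel up. Origin on its underside, at the centre of a snugly held 24 mm hex; x out of the mouth, z up. Fixed jaw face at y = -12 mm, moving jaw at +y; jaws 15 mm thick, mouth from x = -17 to +14 mm. Head 50 mm wide, back to x = -68; then the handle, 22 mm wide, 10 mm thick, 3 mm off the ground, running back and 15 degrees to -y. Mass centre at x = -50
- wrench_jaw (a joint): position of the moving jaw (m): the mouth is 22 mm wide at 0 and 31 mm at 0.009; it is 0.002 when snug on the 24 mm hex. Starts at 0.006 to 0.0085. It moves only with the worm, 0.8 mm per radian of it, and holds against a firm push on the jaw. Jaws tightened on the hex cling to it: a short stroke back on the worm frees them before lifting off
- worm_top (a point): top of the wrench's worm wheel, a knurled roller of radius 10 mm, 19 mm wide, axis along the wrench's y, standing 6 mm above the head. Stroking its top towards the mouth (+x of the wrench) with a fingertip pressed on it by 8 to 15 N closes the jaws, towards the handle opens them; about 4 N of drag turns it. 25 mm of stroke moves the jaw 2 mm
- wrench_grip (a point): middle of the handle's thickness 28 mm behind the head, a good place to grip it for carrying: x = -79, y = -9, z = 8 mm in the frame of the wrench
- wrench_end (a point): middle of the handle's thickness 26 mm from its far end, a place to take it for turning: x = -160, y = -31, z = 8 mm in the frame of the wrench
- tool_mat: cork tool mat, 250 x 100 x 4 mm, fixed on the desk left of the jars, its long side along its x; origin at the centre of its underside. The wrench starts lying on it
- dropper: dropper bottle with a blue cap, 68 mm tall, bystander
Things that resemble listed ones, but are neither listed nor needed, are in the scene too. Leave any pink look-alike of the jar_2 alone.

How it is judged:
On the way, in this order (a step that is already met when the one before it is completed fails the run):
1. every sample jar stands upright in a pocket of the tray (z of each of jar_1, jar_2, jar_3 in the frame of mixer below 0.041 m and angle between each of jar_1, jar_2, jar_3's own z axis and vertical below 0.12 rad and ((x of jar_1 in the frame of mixer between -0.055 and -0.031 m and y of jar_1 in the frame of mixer between -0.062 and -0.038 m) or (x of jar_1 in the frame of mixer between -0.055 and -0.031 m and y of jar_1 in the frame of mixer between 0.038 and 0.062 m) or (x of jar_1 in the frame of mixer between 0.031 and 0.055 m and y of jar_1 in the frame of mixer between -0.062 and -0.038 m) or (x of jar_1 in the frame of mixer between 0.031 and 0.055 m and y of jar_1 in the frame of mixer between 0.038 and 0.062 m)) and ((x of jar_2 in the frame of mixer between -0.055 and -0.031 m and y of jar_2 in the frame of mixer between -0.062 and -0.038 m) or (x of jar_2 in the frame of mixer between -0.055 and -0.031 m and y of jar_2 in the frame of mixer between 0.038 and 0.062 m) or (x of jar_2 in the frame of mixer between 0.031 and 0.055 m and y of jar_2 in the frame of mixer between -0.062 and -0.038 m) or (x of jar_2 in the frame of mixer between 0.031 and 0.055 m and y of jar_2 in the frame of mixer between 0.038 and 0.062 m)) and ((x of jar_3 in the frame of mixer between -0.055 and -0.031 m and y of jar_3 in the frame of mixer between -0.062 and -0.038 m) or (x of jar_3 in the frame of mixer between -0.055 and -0.031 m and y of jar_3 in the frame of mixer between 0.038 and 0.062 m) or (x of jar_3 in the frame of mixer between 0.031 and 0.055 m and y of jar_3 in the frame of mixer between -0.062 and -0.038 m) or (x of jar_3 in the frame of mixer between 0.031 and 0.055 m and y of jar_3 in the frame of mixer between 0.038 and 0.062 m))), for 0.2 s.
2. the lid is shut (value of joint lid below 0.04 rad), for 0.2 s.
3. the wrench lies on the lid round the hex, its jaws closed to less than 25.5 mm on the 24 mm hex (value of joint wrench_jaw below 0.0035 m and horizontal distance between wrench and hex_head below 0.01 m and z of wrench in the frame of hex_head between -0.004 and 0.006 m), for 0.2 s.
4. the hex is turned clockwise to its stop (beyond 1.40 rad) (value of joint hex_lock above 1.4 rad), for 0.2 s.
5. the wrench lies flat on the mat again (x of wrench_grip in the frame of tool_mat between -0.11 and 0.11 m and y of wrench_grip in the frame of tool_mat between -0.045 and 0.045 m and height (world z) of wrench below 0.01 m and angle between wrench's own z axis and vertical below 0.12 rad and linear speed of wrench below 0.03 m/s), for 0.2 s.
6. the lever stands in the green notch (value of joint gear_lever between -0.13 and 0.13 rad), for 0.2 s.
At the end, for the whole second after the job is handed in: Every jar stands upright in a pocket (within 12 mm of its centre each way, on its floor), the lid is shut (below 0.04 rad), the hex is turned beyond 1.40 rad, the wrench lies flat and still with the middle of its handle over the mat, and the gear lever is within 0.13 rad of the green notch (all of step 1 and all of step 5 and all of step 6 and value of joint lid below 0.04 rad and value of joint hex_lock above 1.4 rad); the robot touches nothing.
It fails at once if the fingers themselves press on the hex (over 3 N) (contact force between the fingers and hex_head above 3 N).
It fails at once if the dropper bottle is pushed aside by more than 30 mm (distance of dropper from where it was at the start of the episode above 0.03 m).
Of jar_1, jar_2, jar_3 only 1 to 3 are there at a start; the rules pass over those that are not, and their reading is None.
At some moment in a run one of jar_1, jar_2, jar_3, wrench may be knocked a few centimetres aside while the robot is not near it.
It also fails if it takes over 210 s, if anything falls off the work surface, if the arm or the gripper's body presses on something with over 40 N, if the wrist force passes 120 N, or if a joint passes its speed limit or range.

## Working session

There is one attempt and no reset: what is moved stays moved. The work goes in short steps, Python scripts to look and compute and a tool call to move; the robot and the scene stay as the last step left them, time stands still between calls to the robot, and variables do not carry over. Pictures are saved under pics/ and viewed, and the job is handed in when it is done.

Besides the shell and the picture viewer there is one more tool, called after ">>>" as a command line: name --argument value ..., lists and objects as JSON in quotes. move_arm: Moves the arm, as the interface text tells. Its arguments: {"type":"object","properties":{"commands":{"type":"array"},"grip_force":{"type":"number"}},"required":["commands"]}

```bash
ls; mkdir -p pics; cat > h.py <<'E'
import numpy as np, cv2
from rig import arm
def cap(name,fn=None):
    s=arm.sense(); im,d=arm.grab_frame(name)
    if fn: cv2.imwrite('pics/'+fn,im[:,:,::-1])
    return s,im,d
E
python3 - <<'E'
from h import *
print(arm.sense()); print(arm.hold_point_z)
for n in ['scene','side','wrist']:
    print(n,arm.camera_info(n)); cap(n,n+'0.png')
E
```

```text
pics
{'clock': 0.0, 'joint_positions': array([-1.53335072e+00,  1.81543931e-01,  1.60804097e+00,  2.06197573e-05,
        1.35380466e+00, -2.06318371e-01]), 'qd': array([-0.00030542, -0.00059873, -0.00052239, -0.00049111, -0.00049271,
        0.00108632]), 'tau': array([-1.48252307e-04, -4.44869256e+01, -3.51342523e+01, -3.67152161e-04,
        9.03120730e-03, -9.53951201e-06]), 'position': array([ 0.13877161, -0.55741618,  0.23036661]), 'tool_rot': array([-8.94401983e-04,  9.92581451e-01,  1.21578189e-01,  8.58021527e-05]), 'ft_force': array([-0.10691086, -0.06738078, -0.05710816]), 'ft_torque': array([ 0.0479404 , -0.01544682, -0.03575231]), 'finger_gap': 0.08552905873042656}
0.0187
scene {'mtx': array([[401.71820933,   0.        , 257.48257471],
       [  0.        , 401.71820933, 189.19321528],
       [  0.        ,   0.        ,   1.        ]]), 'dist_coeffs': array([0.02098475, 0.        , 0.        , 0.        , 0.        ]), 'R': array([[-0.66649751, -0.74550437, -0.00207517],
       [-0.41326962,  0.3717861 , -0.83125406],
       [ 0.62047505, -0.55317116, -0.55588882]]), 't
[... 419 characters left out ...]
07101 , -0.60197819, -0.79620132]]), 't': array([0.47323639, 0.13760599, 1.04300616])}
wrist {'mtx': array([[296.61148203,   0.        , 257.2825986 ],
       [  0.        , 296.61148203, 195.25165455],
       [  0.        ,   0.        ,   1.        ]]), 'dist_coeffs': array([-0.07293342,  0.        ,  0.        ,  0.        ,  0.        ]), 'T_tool_cam': array([[-6.17899723e-04, -9.51744056e-01, -3.06892278e-01,
         8.00038346e-02],
       [ 9.99999782e-01, -5.17059757e-04, -4.09886621e-04,
         7.07529569e-04],
       [ 2.31425508e-04, -3.06892465e-01,  9.51744168e-01,
        -1.40545466e-01],
       [ 0.00000000e+00,  0.00000000e+00,  0.00000000e+00,
         1.00000000e+00]])}
```

View pics/scene0.png

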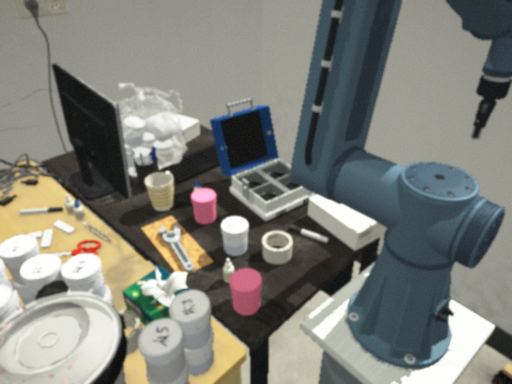

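View pics/side0.png

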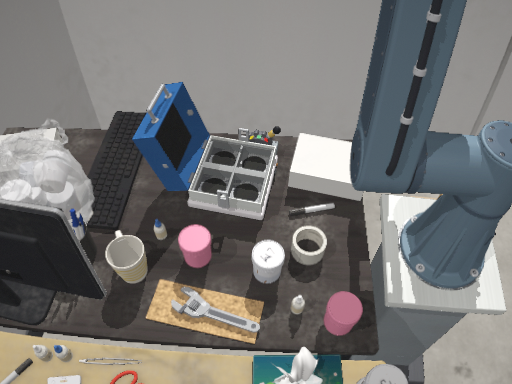

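View pics/wrist0.png

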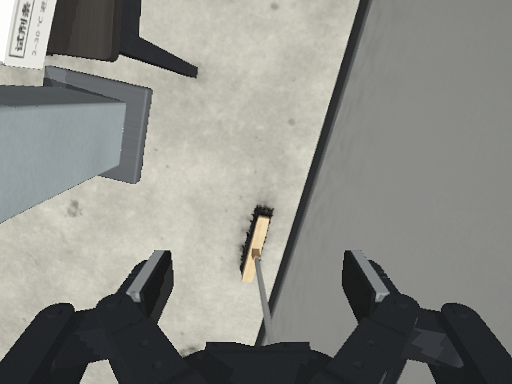

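The side view shows one white jar at (267,261). Possible confusions are the pink jars at (196,245) and (343,313), the tape roll at (309,245), the mug at (127,257), and the white jars on the wooden table, which are off the dark desk. I'll check a close crop and measure.

```bash
cat >> h.py <<'E'
from scipy.spatial.transform import Rotation as Ro
def pose(s):
    q=s['tool_rot']; return Ro.from_quat([q[1],q[2],q[3],q[0]]).as_matrix(), np.array(s['position'])
def camRt(name,s=None):
    c=arm.camera_info(name)
    if name!='wrist': return c['mtx'],c['dist_coeffs'],c['R'],c['t']
    R,p=pose(s); T=c['T_tool_cam']
    Rw=R@T[:3,:3]; tw=R@T[:3,3]+p
    return c['mtx'],c['dist_coeffs'],Rw.T,-Rw.T@tw
def ray(name,px,s=None):
    K,D,R,t=camRt(name,s)
    n=cv2.undistortPoints(np.array(px,float).reshape(-1,1,2),K,np.array(D)).reshape(-1,2)
    d=np.c_[n,np.ones(len(n))]@R; o=-R.T@t
    return o,d
def onz(name,px,z,s=None):
    o,d=ray(name,px,s); k=(z-o[2])/d[:,2:3]; return o+d*k
def dep(name,px,depth,s=None):
    o,d=ray(name,px,s); z=np.array([depth[int(round(v)),int(round(u))] for u,v in np.array(px).reshape(-1,2)]); return o+d*z[:,None]
def proj(name,X,s=None):
    K,D,R,t=camRt(name,s); return cv2.projectPoints(np.array(X,float).reshape(-1,3),cv2.Rodrigues(R)[0],t,K,np.array(D))[0].reshape(-1,2)
def cloud(name,d,s=None):
    h,w=d.shape; u,v=np.meshgrid(np.arange(w),np.arange(h)); o,r=ray(name,np.c_[u.ravel(),v.ravel()],s)
    return (o+r*d.ravel()[:,None]).reshape(h,w,3)
E
python3 - <<'E'
from h import *
s,im,d=cap('side'); 
cv2.imwrite('pics/c1.png',cv2.resize(im[95:355,120:370,::-1],None,fx=3,fy=3,interpolation=cv2.INTER_CUBIC)[:600*2][:, :750][:780])
a=cv2.resize(im[105:305,130:370,::-1],None,fx=3,fy=3,interpolation=cv2.INTER_CUBIC); cv2.imwrite('pics/c1.png',a)
P=cloud('side',d)
for n,px in dict(jar=(267,248),pink=(196,233),mat=(170,320),mat2=(230,298),trayfl=(215,187),rimL=(205,139),fk=(226,197),bar=(155,97),knob=(277,130),hex=(165,120),worm=(193,303),hend=(250,323),desk=(300,270),drop=(298,297)).items(): print(n,P[px[1],px[0]].round(4))
E
```

```text
jar [0.4401 0.1016 0.0869]
pink [0.6048 0.0824 0.0844]
mat [0.6354 0.2653 0.0036]
mat2 [0.5116 0.1946 0.0034]
trayfl [ 0.5956 -0.0941  0.0332]
rimL [ 0.645  -0.2253  0.0731]
fk [ 0.553  -0.0258  0.0874]
bar [ 0.7312 -0.1476  0.2772]
knob [ 0.451  -0.2594  0.0998]
hex [ 0.7324 -0.183   0.1728]
worm [0.5886 0.2266 0.0248]
hend [0.4584 0.2528 0.0173]
desk [0.3578 0.1019 0.0008]
drop [0.3623 0.1998 0.0639]
```

View pics/c1.png

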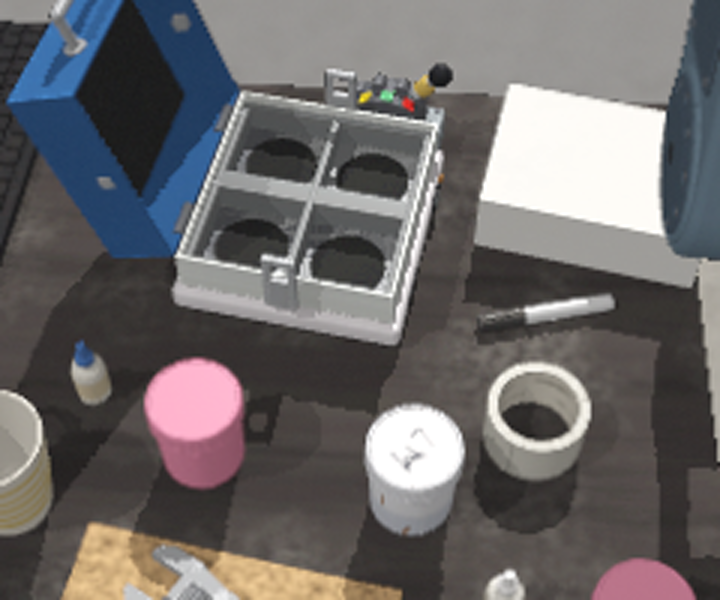

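Only one white jar, with writing on its lid, stands between the mixer and the mat; in the crop it is at (415,465). The items at (195,420) and (640,590) are pink decoys. Next I'll locate everything precisely.

```bash
python3 - <<'E'
from h import *
for name in ['side','scene']:
    s,im,d=cap(name); P=cloud(name,d); v=d>0
    def sel(x0,x1,y0,y1,z0,z1): return P[v&(P[...,0]>x0)&(P[...,0]<x1)&(P[...,1]>y0)&(P[...,1]<y1)&(P[...,2]>z0)&(P[...,2]<z1)]
    q=sel(.35,.52,.04,.16,.08,.095); c,r=cv2.minEnclosingCircle(q[:,:2].astype(np.float32)); print(name,'jar',len(q),c,r,np.median(q[:,2]))
    q=sel(.42,.75,-.28,.05,.066,.076); print('rim',len(q),cv2.minAreaRect(q[:,:2].astype(np.float32)), np.median(q[:,2]))
    np.save('rim_%s.npy'%name,q)
    q=sel(.40,.75,.15,.35,.002,.006); print('mat',len(q),cv2.minAreaRect(q[:,:2].astype(np.float32)))
    q=sel(.40,.75,.15,.35,.0095,.03); print('wr',len(q),cv2.minAreaRect(q[:,:2].astype(np.float32)))
    q=sel(.42,.75,-.28,.05,.095,.115); print('keepers/knob',len(q)); 
    for a in q[::max(1,len(q)//25)]: print(a.round(3),end=' ')
    print()
    q=sel(.6,.9,-.3,.1,.08,.35); print('lid',len(q),q.min(0),q.max(0))
E
```

```text
side jar 785 (0.43745937943458557, 0.1164875477552414) 0.03749695420265198 0.08559375804517821
rim 1280 ((0.5855576395988464, -0.11328919231891632), (0.3473868668079376, 0.24911341071128845), 84.65928649902344) 0.06992148840366658
mat 3264 ((0.5762538313865662, 0.2310020476579666), (0.3530164062976837, 0.16644147038459778), 2.3828213214874268)
wr 2362 ((0.5936990976333618, 0.25464823842048645), (0.191017746925354, 0.3127436935901642), 89.84480285644531)
keepers/knob 560
[ 0.707 -0.246  0.114] [ 0.697 -0.248  0.105] [ 0.692 -0.247  0.103] [ 0.693 -0.248  0.098] [ 0.686 -0.244  0.1  ] [ 0.699 -0.239  0.099] [ 0.699 -0.239  0.096] [ 0.702 -0.228  0.102] [ 0.705 -0.219  0.106] [ 0.709 -0.208  0.113] [ 0.708 -0.203  0.114] [ 0.709 -0.194  0.112] [ 0.707 -0.192  0.102] [ 0.713 -0.167  0.112] [ 0.71  -0.162  0.106] [ 0.715 -0.141  0.112] [ 0.712 -0.143  0.099] [ 0.717 -0.117  0.111] [ 0.725 -0.052  0.112] [ 0.722 -0.052  0.105] [ 0.712 -0.053  0.101] [ 0.704 -0.05   0.102] [ 0.686 -0.05   0.102] [ 0.676 -0.048  0.098] [ 0.571 -0.025  0.105] [ 0.548 -0.027  0.102] 
lid 5439 [ 0.60007542 -0.2
[... 512 characters left out ...]
1)
keepers/knob 382
[ 0.709 -0.245  0.115] [ 0.705 -0.241  0.11 ] [ 0.703 -0.239  0.107] [ 0.703 -0.23   0.106] [ 0.708 -0.206  0.109] [ 0.676 -0.248  0.106] [ 0.706 -0.219  0.101] [ 0.713 -0.16   0.115] [ 0.699 -0.222  0.099] [ 0.713 -0.178  0.105] [ 0.716 -0.135  0.115] [ 0.706 -0.195  0.097] [ 0.713 -0.142  0.11 ] [ 0.649 -0.242  0.099] [ 0.71  -0.166  0.099] [ 0.714 -0.134  0.105] [ 0.712 -0.106  0.111] [ 0.719 -0.094  0.109] [ 0.717 -0.093  0.107] [ 0.716 -0.104  0.099] [ 0.717 -0.051  0.111] [ 0.702 -0.052  0.109] [ 0.687 -0.052  0.108] [ 0.694 -0.049  0.095] [ 0.569 -0.029  0.104] [ 0.546 -0.03   0.104] 
lid 3888 [ 0.60120069 -0.2564339   0.08000341] [0.89999576 0.09992676 0.27438421]
```

```bash
python3 - <<'E'
from h import *
px=np.array([(243,93),(440,120),(392,296),(178,262)])/3+np.array([130,105])
X=onz('side',px,.07);print(X.round(4))
for i in range(4):
    e=X[(i+1)%4]-X[i]; print(np.linalg.norm(e),np.degrees(np.arctan2(e[1],e[0])))
print(X.mean(0))
E
```

```text
[[ 0.6316 -0.2419  0.07  ]
 [ 0.4478 -0.2318  0.07  ]
 [ 0.4688 -0.0297  0.07  ]
 [ 0.6487 -0.0409  0.07  ]]
0.18404001575231288 176.85029726820008
0.20315717966351987 84.07790950305802
0.18022717347089318 -3.5546085376630363
0.20173526812709963 -94.85661313811067
[ 0.54923345 -0.13604586  0.07      ]
```

>>> move_arm --commands '[[[0,0,6.98,0,0,-3,1],[0,0,6.98,0,0,-3,1],[0,0,0,1.5,-3.5,-1,1],[0,0,0,1.5,-3.5,-1,1],[0,0,0,1.5,-3.5,-1,1],[0,0,0,1.5,-3.5,-1,1],[0,0,0,1.5,-3.5,-1,1],[0,0,0,1.5,-3.5,-1,1],[0,0,0,1.5,-3.5,0,1],[0,0,0,1.5,-3.5,0,1]]]'

```text
clock: 1.13
position: [0.2592, -0.2765, 0.3521]
tool_rot: [0.001, 1.0, -0.0, 0.001]
ft_force: [1.7, 0.6, -0.1]
finger_gap: 0.0855
```

>>> move_arm --commands '[[[0,0,0,1.5,-3.5,0,1],[0,0,0,1.5,-3.5,0,1],[0,0,0,1.5,-3.5,0,1],[0,0,0,1.5,-3.5,0,1],[0,0,0,1.5,-3.5,0,1],[0,0,0,1.5,-3.5,0,1],[0,0,0,1.5,-3.5,0,1],[0,0,0,0,0,0,1],[0,0,0,0,0,0,1],[0,0,0,0,0,0,1]]]'

```text
clock: 1.97
position: [0.3636, -0.0329, 0.3513]
tool_rot: [0.0, 1.0, 0.001, -0.0]
ft_force: [0.0, -0.4, -0.7]
finger_gap: 0.0856
```

```bash
python3 - <<'E'
from h import *
s,im,d=cap('wrist','w1.png'); print(s['position'],s['tool_rot'])
print(proj('wrist',[[.4365,.116,.087]],s))
E
```

```text
[ 0.36361939 -0.03290708  0.35126107] [ 2.28788169e-04  9.99999651e-01  7.94770390e-04 -1.16313558e-04]
[[145.08516525 106.83569416]]
```

View pics/w1.png

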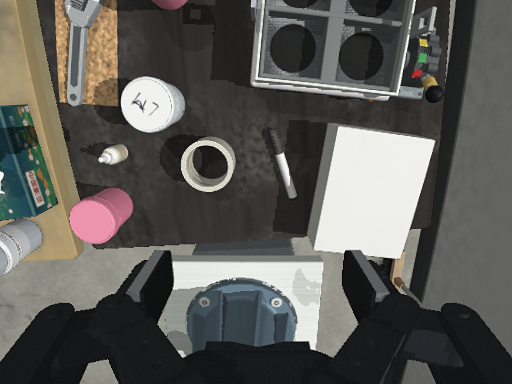

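The wrist view shows the jar at (153,104), the tray at the top right, the wrench at the top left and the tape roll at (208,165). I'll move forward to see the tray and mat from above.

>>> move_arm --commands '[[[0,0,0,3,0,-1,1],[0,0,0,3,0,-1,1],[0,0,0,3,0,-1,1],[0,0,0,3,0,-1,1],[0,0,0,0,0,0,1],[0,0,0,0,0,0,1],[0,0,0,0,0,0,1]]]'

```text
clock: 2.6
position: [0.4831, -0.0346, 0.3907]
tool_rot: [-0.0, 1.0, -0.001, -0.001]
ft_force: [-0.4, -0.5, -0.0]
finger_gap: 0.0852
```

```bash
python3 - <<'E'
from h import *
s,im,d=cap('wrist','w2.png'); np.savez('w2.npz',im=im,d=d); print(s['position'],s['tool_rot'])
P=cloud('wrist',d,s)
def sel(x0,x1,y0,y1,z0,z1): return P[(d>0)&(P[...,0]>x0)&(P[...,0]<x1)&(P[...,1]>y0)&(P[...,1]<y1)&(P[...,2]>z0)&(P[...,2]<z1)]
q=sel(.37,.50,.06,.18,.082,.095); c,r=cv2.minEnclosingCircle(q[:,:2].astype(np.float32)); print('jar',len(q),c,r,np.median(q[:,2]))
q=sel(.42,.75,-.25,-.03,.064,.074); print('rim',len(q),cv2.minAreaRect(q[:,:2].astype(np.float32)), np.median(q[:,2]))
q=sel(.6,.72,.2,.3,-.01,.006); print('matz',len(q),np.median(q,0))
E
```

```text
[ 0.48306246 -0.03460803  0.39065995] [-1.16296159e-04  9.99998636e-01 -1.43253001e-03 -8.13594377e-04]
jar 1561 (0.4392290413379669, 0.11540329456329346) 0.036702122539281845 0.08387418556722631
rim 4260 ((0.5776433944702148, -0.14094555377960205), (0.21858760714530945, 0.24795374274253845), 89.66912078857422) 0.06779754908272279
matz 3667 [6.68371310e-01 2.52835840e-01 3.56399431e-04]
```

View pics/w2.png

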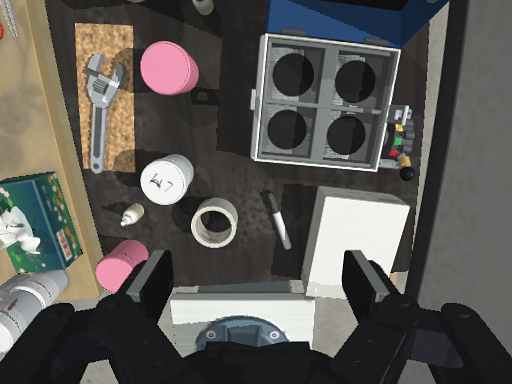

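```bash
python3 - <<'E'
from h import *
im=np.load('w2.npz')['im'][:,:,::-1]
cv2.imwrite('pics/w2a.png',cv2.resize(im[25:180,240:425],None,fx=4,fy=4,interpolation=cv2.INTER_CUBIC)[:600])
cv2.imwrite('pics/w2b.png',cv2.resize(im[15:180,65:205],None,fx=4,fy=4,interpolation=cv2.INTER_CUBIC)[:600])
E
```

```text
(no output)
```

View pics/w2a.png

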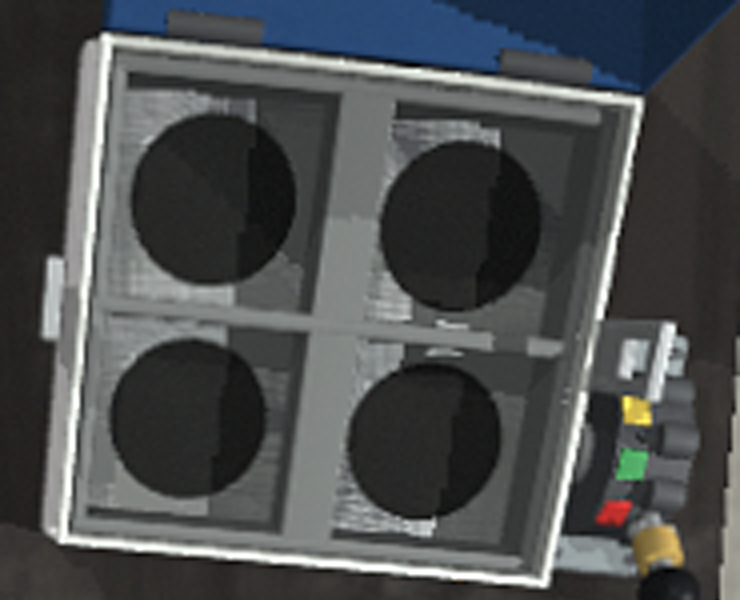

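View pics/w2b.png

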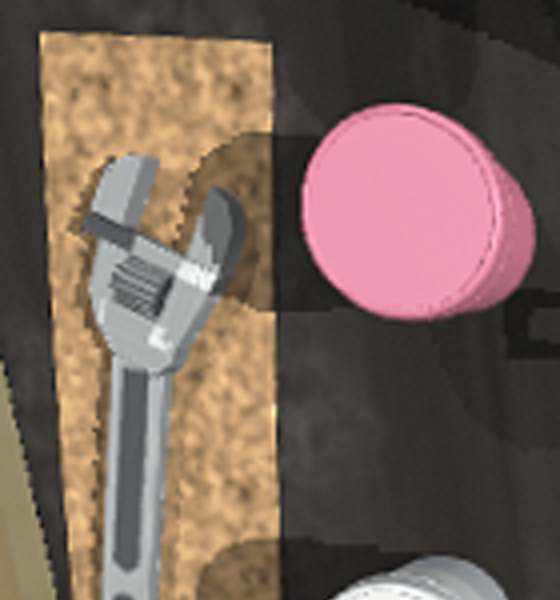

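```bash
python3 - <<'E'
from h import *
z=np.load('w2.npz'); d=z['d']; s=arm.sense(); print(s['position'])
px=np.array([(102,36),(642,98),(548,585),(60,542)])/4+np.array([240,25])
X=onz('wrist',px,.07,s);print(X.round(4))
for i in range(4):
    e=X[(i+1)%4]-X[i]; print(np.linalg.norm(e).round(4),np.degrees(np.arctan2(e[1],e[0])).round(2))
c=X.mean(0);print('c',c)
P=cloud('wrist',d,s)
def sel(x0,x1,y0,y1,z0,z1): return P[(d>0)&(P[...,0]>x0)&(P[...,0]<x1)&(P[...,1]>y0)&(P[...,1]<y1)&(P[...,2]>z0)&(P[...,2]<z1)]
q=sel(.3,.45,-.02,.08,.02,.07); print('tape',q.min(0),q.max(0))
q=sel(.42,.52,-.25,-.04,.2,.3);
px=np.array([(40,32),(272,43)])/4+np.array([65,15]); print('mat top',onz('wrist',px,.004,s), onz('wrist',[(82,172),(135,171)],.004,s))
for a in (-5,-4.5,-4):
  R=Ro.from_euler('z',a,degrees=True).as_matrix(); print(a,c+R@[-.043,.05,0])
E
```

```text
[ 0.48282168 -0.03424323  0.39086631]
[[ 0.654  -0.0465  0.07  ]
 [ 0.6364 -0.2435  0.07  ]
 [ 0.4539 -0.2273  0.07  ]
 [ 0.4714 -0.0307  0.07  ]]
0.1978 -95.1
0.1832 174.93
0.1974 84.92
0.1833 -4.95
c [ 0.55391355 -0.13703608  0.07      ]
tape [0.30641723 0.00429703 0.02001205] [0.44557296 0.07994132 0.06973138]
mat top [[0.69301971 0.26677941 0.004     ]
 [0.68375904 0.16786987 0.004     ]] [[0.43915162 0.29411114 0.004     ]
 [0.44009706 0.19136515 0.004     ]]
-5 [ 0.51543496 -0.08347865  0.07      ]
-4.5 [ 0.51496906 -0.08381647  0.07      ]
-4 [ 0.51450612 -0.08415835  0.07      ]
```

```bash
python3 - <<'E'
from h import *
s=arm.sense(); 
print(onz('wrist',[(214,222),(214,200),(237,222),(192,222),(214,246)],.05,s).round(3))
print(onz('side',[(309,244),(309,228),(292,244),(326,244)],.05).round(3))
E
```

```text
[[0.358 0.042 0.05 ]
 [0.399 0.04  0.05 ]
 [0.358 0.002 0.05 ]
 [0.358 0.081 0.05 ]
 [0.311 0.045 0.05 ]]
[[0.344 0.057 0.05 ]
 [0.346 0.012 0.05 ]
 [0.384 0.062 0.05 ]
 [0.304 0.052 0.05 ]]
```

>>> move_arm --commands '[[[0,0,5,0,0,1,1],[0,0,0,-1.14,-2.91,2.5,1],[0,0,0,-1.14,-2.91,2.5,1],[0,0,0,-1.14,-2.91,2.5,1],[0,0,0,-1.14,-2.91,2.5,1],[0,0,0,-1.14,-2.91,2.5,1],[0,0,0,0,0,2.5,1],[0,0,0,0,0,2,1],[0,0,0,0,0,0,1],[0,0,0,0,0,0,1]]]'

```text
clock: 3.48
position: [0.4385, 0.1165, 0.2111]
tool_rot: [0.0, 0.999, -0.044, -0.001]
ft_force: [-0.2, 0.0, 0.3]
finger_gap: 0.0853
```

```bash
python3 - <<'E'
from h import *
s,im,d=cap('wrist','w3.png'); print(s['position'],s['tool_rot'])
P=cloud('wrist',d,s)
def sel(x0,x1,y0,y1,z0,z1): return P[(d>0)&(P[...,0]>x0)&(P[...,0]<x1)&(P[...,1]>y0)&(P[...,1]<y1)&(P[...,2]>z0)&(P[...,2]<z1)]
q=sel(.37,.52,.06,.18,.080,.1); c,r=cv2.minEnclosingCircle(q[:,:2].astype(np.float32)); print('jar',len(q),c,r,np.median(q[:,2]))
R,p=pose(s); print(R.T@(np.array([*c,.035])-p))
E
```

```text
[0.43847451 0.11647363 0.21109267] [ 6.43959498e-05  9.99033398e-01 -4.39500896e-02 -8.09710287e-04]
jar 4475 (0.43886545300483704, 0.11496861279010773) 0.0367298424243927 0.08386011927689918
[0.00080549 0.00142968 0.17609189]
```

View pics/w3.png

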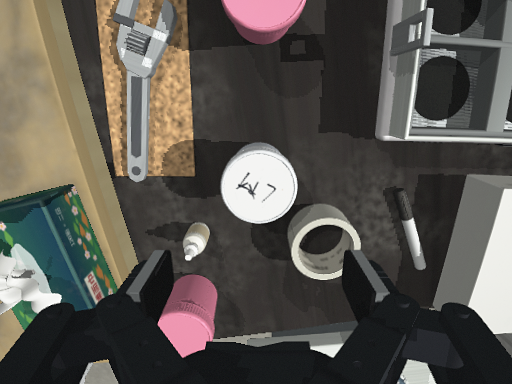

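The jar is centred under the gripper, with its top at (259,184). I'll descend and grip.

>>> move_arm --commands '[[[0,0,0,0.08,0.14,2.5,1],[0,0,0,0,0,2.5,1],[0,0,0,0,0,2.5,1],[0,0,0,0,0,2.5,1],[0,0,0,0,0,2.5,1],[0,0,0,0,0,2.5,1],[0,0,0,0,0,2.5,1],[0,0,0,0,0,0,1],[0,0,0,0,0,0,1],[0,0,0,0,0,0,0.5]]]' --grip_force 45

```text
clock: 4.37
position: [0.4422, 0.1151, 0.0384]
tool_rot: [-0.0, 0.999, -0.044, 0.002]
ft_force: [0.2, 0.1, 1.2]
finger_gap: 0.0754
```

>>> move_arm --commands '[[[0,0,0,0,0,0,0.3],[0,0,0,0,0,0,0.3],[0,0,0,0,0,0,0.3],[0,0,0,0,0,0,0.3],[0,0,0,0,0,0,0.3],[0,0,0,0,0,0,0.3],[0,0,0,0,0,-2,0.3],[0,0,0,0,0,-3,0.3],[0,0,0,0,0,-3,0.3],[0,0,0,0,0,-2,0.3]]]'

```text
clock: 5.2
position: [0.4417, 0.1156, 0.1402]
tool_rot: [-0.0, 0.999, -0.043, 0.002]
ft_force: [1.0, -0.1, -2.2]
finger_gap: 0.0669
```

>>> move_arm --commands '[[[0,0,0,0,0,-3,0.3],[0,0,0,1.33,2.74,0,0.3],[0,0,0,1.33,2.74,0,0.3],[0,0,0,1.33,2.74,0,0.3],[0,0,0,1.33,2.74,0,0.3],[0,0,0,1.33,2.74,0,0.3],[0,0,0,1.33,2.74,0,0.3],[0,0,0,1.33,2.74,0,0.3],[0,0,0,0,0,0,0.3],[0,0,0,0,0,0,0.3]]]'

```text
clock: 6.03
position: [0.5169, -0.0852, 0.1674]
tool_rot: [0.0, 0.999, -0.045, 0.001]
ft_force: [-0.4, 0.5, -2.0]
finger_gap: 0.0669
```

```bash
python3 - <<'E'
from h import *
s,im,d=cap('wrist','w4.png'); print(s['position'],s['tool_rot'])
P=cloud('wrist',d,s); p=s['position']
q=P[(d>0)&(P[...,2]>p[2]+.04)&(P[...,2]<p[2]+.06)&(np.hypot(P[...,0]-p[0],P[...,1]-p[1])<.043)]
c,r=cv2.minEnclosingCircle(q[:,:2].astype(np.float32)); print('jar',len(q),c,r,np.median(q[:,2]))
cap('side','s4.png')
E
```

```text
[ 0.51692584 -0.08520427  0.16741103] [ 2.24583224e-04  9.98991062e-01 -4.49020371e-02  7.84017808e-04]
jar 17568 (0.5202979445457458, -0.08471959829330444) 0.04294934496283531 0.21227651121566066
```

View pics/w4.png

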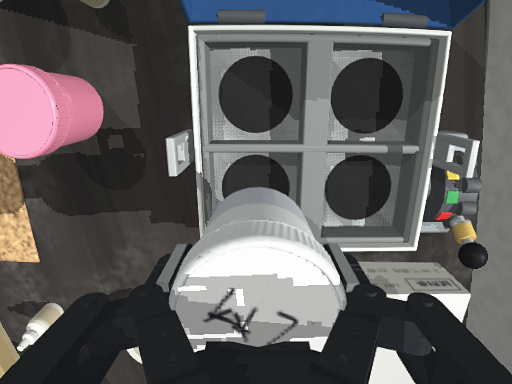

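View pics/s4.png

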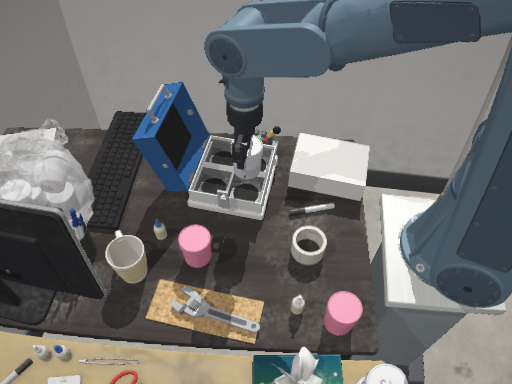

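The held jar is at (260,290) and the tray is in full view, with its back corners at (190,28) and (450,34).

```bash
python3 - <<'E'
from h import *
s=arm.sense(); R,p=pose(s)
X=onz('wrist',[(190,28),(450,33),(416,249)],.07,s); print(X.round(4),np.linalg.norm(X[0]-X[1]),np.linalg.norm(X[2]-X[1]), 'c',(X[0]+X[2])/2)
c=(X[0]+X[2])/2; e=X[0]-X[1]; print(np.degrees(np.arctan2(e[0],e[1])))
Rz=Ro.from_euler('z',-5,degrees=True).as_matrix(); t=c+Rz@[-.043,.05,0]; print('pocket',t)
J=onz('wrist',[(172,290),(348,290),(260,245)],p[2]+.0486,s); print('jar',J.round(4), J-p)
print('pocket in tool',R.T@(t-p))
E
```

```text
[[ 0.6516 -0.046   0.07  ]
 [ 0.6348 -0.2394  0.07  ]
 [ 0.4554 -0.224   0.07  ]] 0.19410958825962202 0.1800466564996127 c [ 0.55351927 -0.13498769  0.07      ]
4.982220262919045
pocket [ 0.51504069 -0.08143025  0.07      ]
jar [[ 0.5325 -0.0533  0.2154]
 [ 0.5268 -0.118   0.2154]
 [ 0.5483 -0.0872  0.2154]] [[ 0.01644836  0.02993148  0.0486    ]
 [ 0.01074549 -0.03476425  0.0486    ]
 [ 0.03222594 -0.00398604  0.0486    ]]
pocket in tool [-0.00121951 -0.00165119  0.0968265 ]
```

>>> move_arm --commands '[[[0,0,0,0.1,-0.27,1,0.3],[0,0,0,0,0,2,0.3],[0,0,0,0,0,2,0.3],[0,0,0,0,0,1.5,0.3],[0,0,0,0,0,1,0.3],[0,0,0,0,0,0,0.3],[0,0,0,0,0,0,0.3]]]'

```text
clock: 6.72
position: [0.5172, -0.0802, 0.0909]
tool_rot: [-0.0, 0.999, -0.043, -0.001]
ft_force: [0.6, -0.4, -0.9]
finger_gap: 0.067
```

>>> move_arm --commands '[[[0,0,0,0,0.1,0.6,0.3],[0,0,0,0,0,0.6,0.3],[0,0,0,0,0,0.4,0.3],[0,0,0,0,0,0.2,0.3],[0,0,0,0,0,0,0.3],[0,0,0,0,0,0,0.3]]]'

```text
clock: 7.22
position: [0.5176, -0.0822, 0.0734]
tool_rot: [0.0, 0.999, -0.044, 0.0]
ft_force: [-0.6, -0.5, -1.0]
finger_gap: 0.0668
```

>>> move_arm --commands '[[[0,0,0,0,0,0.1,0.3],[0,0,0,0,0,0,0.3],[0,0,0,0,0,0,0.6],[0,0,0,0,0,0,1],[0,0,0,0,0,0,1],[0,0,0,0,0,0,1],[0,0,0,0,0,-2,1],[0,0,0,0,0,-3,1],[0,0,0,0,0,-4,1],[0,0,0,0,0,-3,1]]]'

```text
clock: 8.05
position: [0.5178, -0.0822, 0.1945]
tool_rot: [0.0, 0.999, -0.044, 0.0]
ft_force: [0.5, 0.3, 1.2]
finger_gap: 0.0856
```

>>> move_arm --commands '[[[0,0,0,-2,0,-4,1],[0,0,0,-3,0,-4,1],[0,0,0,-3,0,-2,1],[0,0,0,-3,0,-2,1],[0,0,0,0,0,0,1],[0,0,0,0,0,0,1]]]'

```text
clock: 8.55
position: [0.4145, -0.0733, 0.3046]
tool_rot: [0.001, 0.999, -0.044, 0.002]
ft_force: [-0.3, 0.3, -1.4]
finger_gap: 0.0856
```

```bash
python3 - <<'E'
from h import *
s,im,d=cap('wrist','w5.png'); print(s['position'],s['tool_rot'])
P=cloud('wrist',d,s)
q=P[(d>0)&(P[...,2]>.112)&(P[...,2]<.126)&(np.hypot(P[...,0]-.515,P[...,1]+.083)<.06)]
c,r=cv2.minEnclosingCircle(q[:,:2].astype(np.float32)); print('jar',len(q),c,r,np.median(q[:,2]))
m=(P[...,2]>.12)&(P[...,2]<.4)&(P[...,0]>.6)&(d>0); print(P[m].max(0),P[m].min(0))
E
```

```text
[ 0.41445817 -0.07334961  0.30461178] [ 9.80940819e-04  9.99033557e-01 -4.38800846e-02  2.35129925e-03]
jar 3943 (0.5138331651687622, -0.08216045796871185) 0.037073154002428055 0.11790205656537339Traceback (most recent call last):
  File "<stdin>", line 6, in <module>
    return umr_maximum(a, axis, None, out, keepdims, initial, where)
ValueError: zero-size array to reduction operation maximum which has no identity
```

View pics/w5.png

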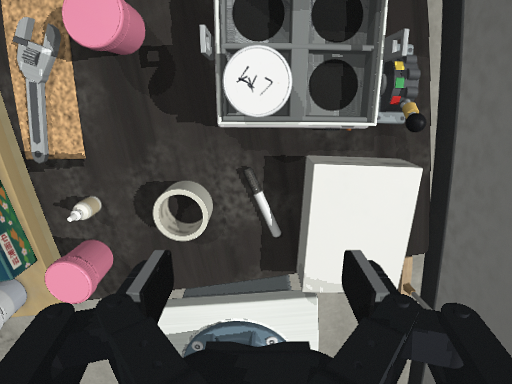

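Step 1 is done: the jar sits in the front-left pocket, with its top at z≈0.12. Next I'll locate the lid's pull bar.

```bash
python3 - <<'E'
from h import *
for n in ['side','scene']:
    s,im,d=cap(n,n+'6.png'); P=cloud(n,d)
    m=(d>0)&(P[...,0]>.62)&(P[...,0]<.85)&(P[...,1]>-.3)&(P[...,1]<.0)
    q=P[m&(P[...,2]>.262)]; print(n,len(q)); print(q[np.argsort(q[:,1])][::max(1,len(q)//14)].round(4))
    q=P[m&(P[...,2]>.2)&(P[...,2]<.255)]; print(q.min(0),q.max(0))
E
```

```text
side 174
[[ 0.7298 -0.2023  0.2751]
 [ 0.7249 -0.1957  0.2627]
 [ 0.7311 -0.1896  0.276 ]
 [ 0.7313 -0.1817  0.2762]
 [ 0.7271 -0.1741  0.2738]
 [ 0.7258 -0.1662  0.2684]
 [ 0.7321 -0.1588  0.2769]
 [ 0.735  -0.1506  0.2744]
 [ 0.7279 -0.142   0.2733]
 [ 0.7287 -0.1358  0.2725]
 [ 0.7291 -0.1278  0.2704]
 [ 0.7322 -0.1184  0.2781]
 [ 0.7311 -0.1112  0.2726]
 [ 0.729  -0.1073  0.2644]
 [ 0.7356 -0.1054  0.2772]]
[ 0.67894764 -0.25475387  0.20008284] [ 0.76987825 -0.04875993  0.25488177]
scene 95
[[ 0.7244 -0.2037  0.2621]
 [ 0.7212 -0.1966  0.2683]
 [ 0.7187 -0.1902  0.2707]
 [ 0.7218 -0.1841  0.268 ]
 [ 0.7282 -0.1768  0.2715]
 [ 0.7237 -0.1687  0.2715]
 [ 0.7299 -0.1652  0.2638]
 [ 0.7299 -0.1569  0.2693]
 [ 0.7272 -0.1505  0.2685]
 [ 0.7283 -0.143   0.2667]
 [ 0.7274 -0.1381  0.2683]
 [ 0.7301 -0.1321  0.2691]
 [ 0.7304 -0.1239  0.2645]
 [ 0.7343 -0.1192  0.2713]
 [ 0.7314 -0.1124  0.264 ]
 [ 0.7306 -0.108   0.2688]]
[ 0.68300694 -0.25531173  0.20010903] [ 0.76734848 -0.04909966  0.25355292]
```

>>> move_arm --commands '[[[0,0,0,2.9,0.43,-2,0],[0,0,0,2.9,0.43,-2,0],[0,0,0,2.9,0.43,-2,0],[0,0,0,2.9,0.43,0,0],[0,0,0,2.9,0.43,0,0],[0,0,0,2.9,0.43,0,0],[0,0,0,2.9,0.43,0,0],[0,0,0,2.9,0.43,0,0],[0,0,0,2.9,0.43,0,0],[0,0,0,2.9,0.43,0,0]]]'

```text
clock: 9.53
position: [0.7013, -0.1412, 0.3591]
tool_rot: [-0.001, 0.999, -0.043, -0.002]
ft_force: [0.7, -0.8, 0.2]
finger_gap: -0.0
```

>>> move_arm --commands '[[[0,0,0,2.9,0.43,0,0],[0,0,0,2.9,0.43,0,0],[0,0,0,0,0,2,0],[0,0,0,0,0,2,0],[0,0,0,0,0,2,0],[0,0,0,0,0,0,0],[0,0,0,0,0,0,0]]]'

```text
clock: 10.12
position: [0.7559, -0.1543, 0.2982]
tool_rot: [-0.001, 0.999, -0.043, -0.003]
ft_force: [0.3, -0.7, 0.4]
finger_gap: 0.0001
```

```bash
python3 - <<'E'
from h import *
cap('side','s7.png')
print(arm.sense()['position'])
E
```

```text
[ 0.75655793 -0.15454595  0.30110536]
```

View pics/s7.png

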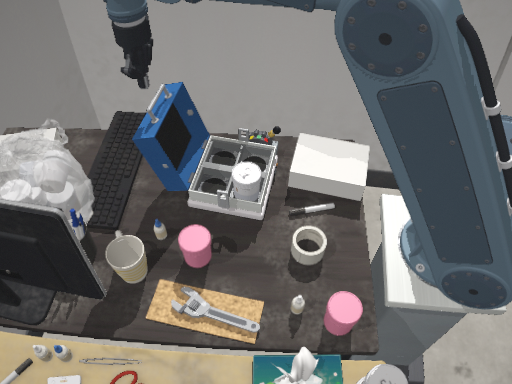

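>>> move_arm --commands '[[[0,0,0,0,0,2,0],[0,0,0,0,0,2.2,0],[0,0,0,0,0,0,0],[0,0,0,-0.6,0,0,0],[0,0,0,-0.5,0,0,0],[0,0,0,-1.37,0,-0.47,0],[0,0,0,-1.37,0,-0.47,0],[0,0,0,-1.5,0,-0.3,0],[0,0,0,-1.5,0,-0.3,0],[0,0,0,0,0,0,0]]]'

```text
clock: 11.0
position: [0.6877, -0.1489, 0.2806]
tool_rot: [0.001, 0.999, -0.044, 0.002]
ft_force: [-0.4, -0.3, -0.9]
finger_gap: 0.0002
```

```bash
python3 - <<'E'
from h import *
cap('side','s8.png')
print(arm.sense()['position'],arm.sense()['ft_force'])
E
```

```text
[ 0.68837966 -0.14904446  0.2800737 ] [ 0.42050377 -0.30651139 -0.57920449]
```

View pics/s8.png

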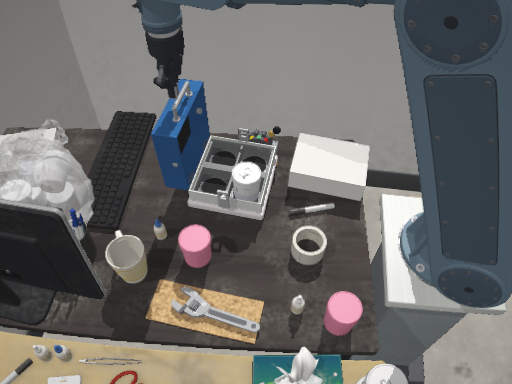

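The lid is following: its bar, at (180,100) in the side view, is almost over the hinge.

>>> move_arm --commands '[[[0,0,0,-1.52,0,0.1,0],[0,0,0,-1.53,0,0.1,0],[0,0,0,-1.52,0,0.2,0],[0,0,0,-1.52,0,0.2,0],[0,0,0,-1.49,0,0.35,0],[0,0,0,-1.49,0,0.35,0],[0,0,0,-1.42,0,0.55,0],[0,0,0,-1.42,0,0.55,0],[0,0,0,0,0,0,0]]]'

```text
clock: 11.8
position: [0.5688, -0.1384, 0.2529]
tool_rot: [0.0, 0.999, -0.044, 0.0]
ft_force: [0.6, -0.4, 0.0]
finger_gap: -0.0003
```

```bash
python3 - <<'E'
from h import *
cap('side','s9.png')
print(arm.sense()['position'],arm.sense()['ft_force'])
E
```

```text
[ 0.56964666 -0.13862056  0.25321542] [-0.06190884 -0.14771323  1.21064239]
```

View pics/s9.png

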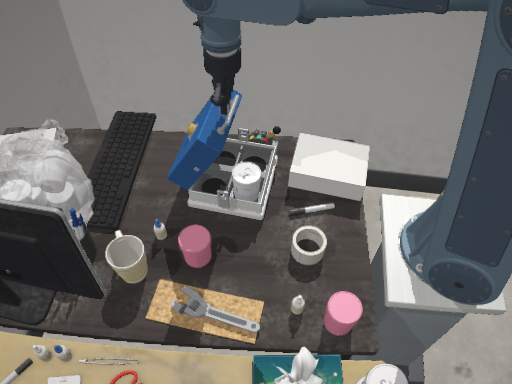

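>>> move_arm --commands '[[[0,0,0,0,0,-2.5,0],[0,0,0,0,0,-3,0],[0,0,0,3,0,0,0],[0,0,0,3.1,0,0,0],[0,0,0,0,0,3,0],[0,0,0,0,0,3.2,0],[0,0,0,0,0,0,0],[0,0,0,0,0,0,0]]]'

```text
clock: 12.52
position: [0.6299, -0.1434, 0.2436]
tool_rot: [-0.001, 0.999, -0.044, -0.002]
ft_force: [-0.4, -0.2, 0.4]
finger_gap: -0.0
```

```bash
python3 - <<'E'
from h import *
cap('side','s10.png')
print(arm.sense()['position'],arm.sense()['ft_force'])
E
```

```text
[ 0.63094835 -0.14387949  0.24601835] [-0.43827148 -0.77647658  0.28245532]
```

View pics/s10.png

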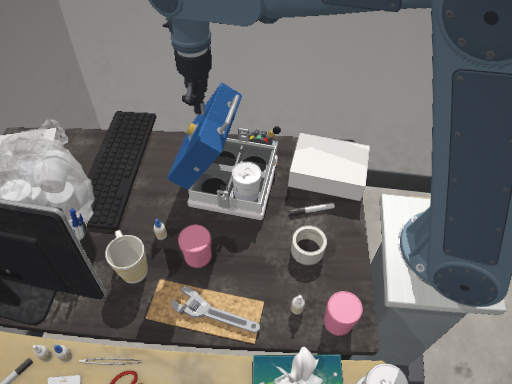

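>>> move_arm --commands '[[[0,0,0,-1.45,0,0.35,0],[0,0,0,-1.45,0,0.35,0],[0,0,0,-1.37,0,0.6,0],[0,0,0,-1.36,0,0.6,0],[0,0,0,-1.24,0,0.82,0],[0,0,0,-1.24,0,0.83,0],[0,0,0,-1.08,0,1.03,0],[0,0,0,-1.08,0,1.03,0],[0,0,0,0,0,0,0]]]'

```text
clock: 13.32
position: [0.5275, -0.1349, 0.1907]
tool_rot: [0.0, 0.999, -0.044, 0.001]
ft_force: [0.0, -0.2, 0.1]
finger_gap: -0.0001
```

>>> move_arm --commands '[[[0,0,0,-0.88,0,1.2,0],[0,0,0,-0.88,0,1.2,0],[0,0,0,-0.66,0,1.2,0],[0,0,0,-0.66,0,1.2,0],[0,0,0,0,0,0,0],[0,0,0,0,0,0,0]]]'

```text
clock: 13.82
position: [0.4987, -0.1327, 0.1429]
tool_rot: [0.0, 0.999, -0.044, 0.001]
ft_force: [0.3, -0.1, 0.3]
finger_gap: -0.0002
```

```bash
python3 - <<'E'
from h import *
cap('side','s11.png')
print(arm.sense()['position'],arm.sense()['ft_force'])
E
```

```text
[ 0.49914203 -0.13289924  0.14322013] [1.04262559 0.07211562 0.68766418]
```

View pics/s11.png

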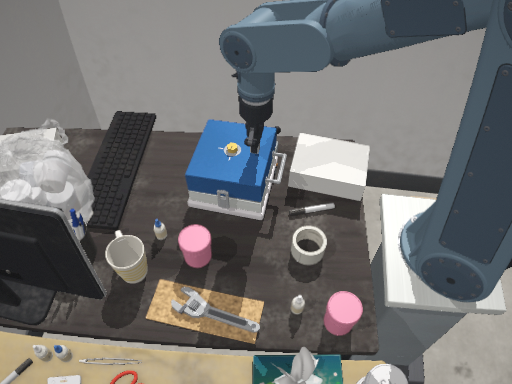

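>>> move_arm --commands '[[[0,0,0,0,0,0.5,0],[0,0,0,0,0,0.5,0],[0,0,0,0,0,0.3,0],[0,0,0,0,0,0.3,0],[0,0,0,0,0,0,0],[0,0,0,0,0,0,0]]]'

```text
clock: 14.37
position: [0.499, -0.1329, 0.132]
tool_rot: [0.001, 0.999, -0.043, 0.001]
ft_force: [-19.9, 8.3, 51.2]
finger_gap: 0.0
```

>>> move_arm --commands '[[[0,0,0,0,0,-1,0],[0,0,0,-1,0,-3,0],[0,0,0,-1,0,-3,0],[0,0,0,-1,0,-3,1],[0,0,0,-1,0,-3,1],[0,0,0,0,0,0,1],[0,0,0,0,0,0,1],[0,0,0,0,0,0,1]]]'

```text
clock: 15.03
position: [0.4576, -0.1286, 0.2547]
tool_rot: [-0.0, 0.999, -0.044, -0.0]
ft_force: [-0.1, 0.2, -0.4]
finger_gap: 0.0603
```

```bash
python3 - <<'E'
from h import *
s,im,d=cap('wrist','w12.png'); print(s['position'],s['tool_rot'])
P=cloud('wrist',d,s)
hsv=cv2.cvtColor(im,cv2.COLOR_RGB2HSV)
m=(P[...,2]>.12)&(P[...,2]<.14)&(d>0)&(P[...,0]>.45)&(P[...,0]<.66)&(P[...,1]>-.25)&(P[...,1]<-.02)
q=P[m]; A=np.c_[q[:,:2],np.ones(len(q))]; print('lid plane',np.linalg.lstsq(A,q[:,2],rcond=None)[0],np.median(q[:,2]))
b=((hsv[...,0]>100)&(hsv[...,0]<125)&(hsv[...,1]>120)).astype(np.uint8)
y=((hsv[...,0]>15)&(hsv[...,0]<35)&(hsv[...,1]>100)&m).astype(np.uint8)
u=np.argwhere(y); print(len(u),u.mean(0))
cv2.imwrite('pics/w12a.png',cv2.resize(im[:,:,::-1][20:220,150:400],None,fx=3,fy=3,interpolation=cv2.INTER_CUBIC))
E
```

```text
[ 0.45761849 -0.12859906  0.25474728] [-3.87194206e-05  9.99049742e-01 -4.35845432e-02 -1.00488574e-05]
lid plane [0.00071934 0.00035719 0.12990089] 0.1302431561355092
2 [ 67.5 245. ]
```

View pics/w12.png

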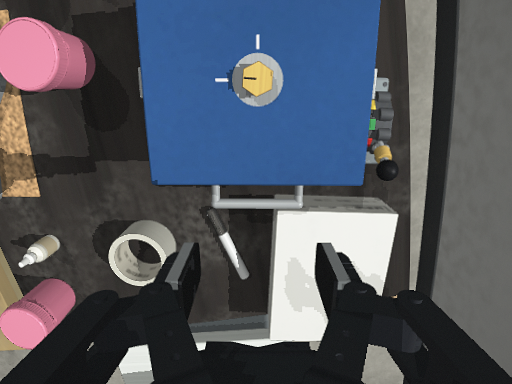

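View pics/w12a.png

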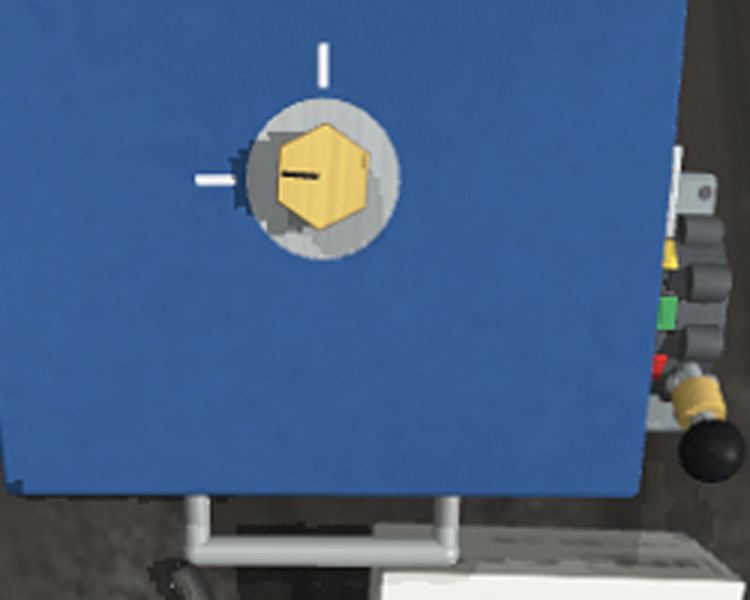

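The lid is shut: its plane is level at z≈0.130. The hex is at (257,78) with its index mark toward the left tick. I'll measure the hex now and then look at the wrench from above.

```bash
python3 - <<'E'
from h import *
s=arm.sense(); print(s['joint_positions'].round(3))
v=np.array([(323,123),(369,154),(367,204),(320,230),(279,205),(280,150)])/3+np.array([150,20])
X=onz('wrist',v,.146,s)
c=X.mean(0); print('hex',c, np.linalg.norm(X-c,axis=1).round(4))
a=np.degrees(np.arctan2(X[:,1]-c[1],X[:,0]-c[0])); print(a, ((a+30)%60-30))
# ring
r=np.array([(246,178),(400,178),(323,97),(323,260)])/3+np.array([150,20]); print('ring',onz('wrist',r,.132,s).mean(0))
v=np.array([(5,495),(640,497)])/3+np.array([150,20]); Y=onz('wrist',v,.132,s); e=Y[0]-Y[1]; print('lid front',Y,np.linalg.norm(e),np.degrees(np.arctan2(-e[0],e[1])))
E
```

```text
[-0.524 -0.068  1.822  0.     1.39   1.134]
hex [ 0.55286494 -0.13710089  0.146     ] [0.0136 0.0134 0.0134 0.0132 0.0135 0.0132]
[  -5.0142586   -68.53060511 -124.38890699  171.53495333  115.28540192
   53.09611775] [-5.0142586  -8.53060511 -4.38890699 -8.46504667 -4.71459808 -6.90388225]
ring [ 0.55348549 -0.13715612  0.132     ]
lid front [[ 0.47107268 -0.031118    0.132     ]
 [ 0.45328077 -0.22688497  0.132     ]] 0.1965737947727412 -5.19295249462904
```

>>> move_arm --commands '[[[0,0,0,0,-3.6,-1,1],[0,0,0,0,-3.6,-1,1],[0,0,0,0,-3.6,-1,1],[0,0,0,0,-3.6,0,1],[0,0,0,0,-3.6,0,1],[0,0,0,0,-3.6,0,1],[0,0,0,0,-3.6,0,1],[0,0,0,0,-3.6,0,1],[0,0,0,0,-3.6,0,1],[0,0,0,0,-3.6,0,1]]]'

```text
clock: 15.92
position: [0.4882, 0.2319, 0.2831]
tool_rot: [0.0, 0.999, -0.043, -0.002]
ft_force: [0.3, -0.4, 1.3]
finger_gap: 0.0851
```

>>> move_arm --commands '[[[0,0,-5,0,0,2,1],[0,0,0,2,0,0,1],[0,0,0,2,0,0,1],[0,0,0,0,0,0,1],[0,0,0,0,0,0,1],[0,0,0,0,0,0,1]]]'

```text
clock: 16.42
position: [0.5281, 0.2299, 0.2636]
tool_rot: [0.0, 1.0, 0.0, -0.002]
ft_force: [-0.6, -0.4, -0.5]
finger_gap: 0.0855
```

```bash
python3 - <<'E'
from h import *
s,im,d=cap('wrist','w13.png'); print(s['position'],s['tool_rot']); np.savez('w13.npz',im=im,d=d,p=s['position'],q=s['tool_rot'])
E
```

```text
[0.52807147 0.22993933 0.26356272] [ 2.43642182e-04  9.99998736e-01  8.63448509e-06 -1.57137054e-03]
```

View pics/w13.png

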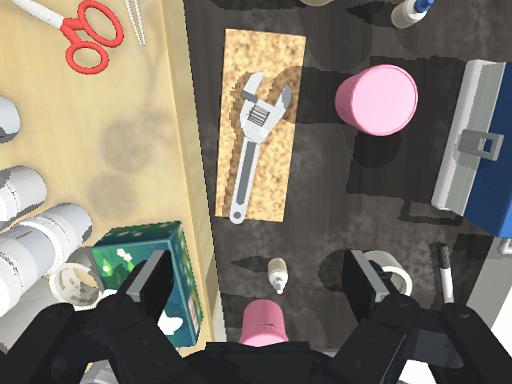

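```bash
python3 - <<'E'
from h import *
im=np.load('w13.npz')['im'][:,:,::-1]
cv2.imwrite('pics/w13a.png',cv2.resize(im[60:230,205:315],None,fx=4.6,fy=4.6,interpolation=cv2.INTER_CUBIC)[:600]); cv2.imwrite('pics/w13b.png',cv2.resize(im[60:150,215:315],None,fx=6.5,fy=6.5,interpolation=cv2.INTER_CUBIC))
E
```

```text
(no output)
```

View pics/w13b.png

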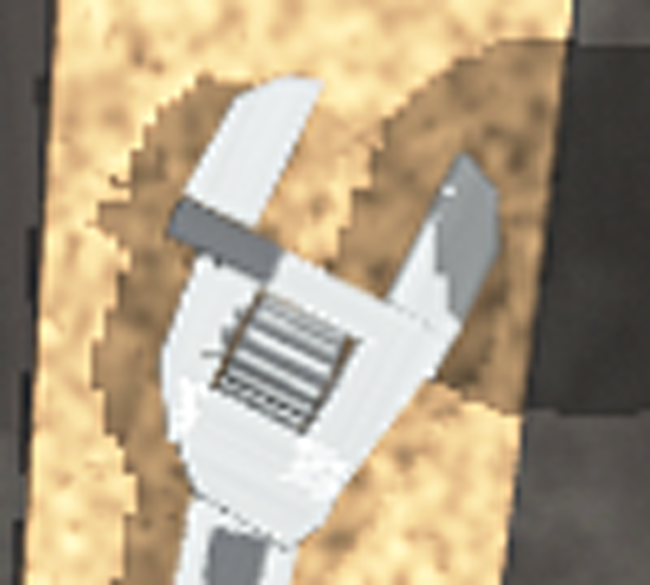

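```bash
python3 - <<'E'
from h import *
z=np.load('w13.npz'); s=dict(position=z['p'],tool_rot=z['q'])
f=lambda px,zz=.019: onz('wrist',np.array(px,float)/6.5+np.array([215,60]),zz,s)
F=f([(387,300),(464,155)]);M=f([(258,222),(322,82)]);T=f([(282,252),(387,300)])
ang=lambda e: np.degrees(np.arctan2(e[1],e[0]))
print('fixed',F,ang(F[1]-F[0]),np.linalg.norm(F[1]-F[0])); print('mov',M,ang(M[1]-M[0]),np.linalg.norm(M[1]-M[0])); print('thr',ang(T[0]-T[1])-90)
for zz in (.019,): print('worm',f([(285,360),(215,388),(303,433),(262,295),(352,338)],.025))
g=lambda px,zz: onz('wrist',px,zz,s)
# handle end hole & edges
H=g([(237,215)],.015); print('hole',H)
E0=f([(187,500),(297,545)],.017); print('neck',E0,E0.mean(0))
P=cloud('wrist',z['d'],s); d=z['d']
print('mat corners',g([(226,29),(305,37),(285,221),(216,216)],.004).round(4))
n=E0.mean(0); print('handle dir',ang(H[0]-n))
E
```

```text
fixed [[0.60040114 0.20798768 0.019     ]
 [0.62707832 0.19381489 0.019     ]] -27.98037176039411 0.03020827427722272
mov [[0.61481855 0.23277074 0.019     ]
 [0.64008443 0.22072319 0.019     ]] -25.493236522384983 0.02799121577083502
thr -23.757190816377587
worm [[0.58940498 0.2276398  0.025     ]
 [0.58417746 0.24105388 0.025     ]
 [0.57565747 0.22415612 0.025     ]
 [0.60143611 0.23200285 0.025     ]
 [0.59350181 0.21488657 0.025     ]]
hole [[0.45260734 0.25826888 0.015     ]]
neck [[0.56186177 0.2470659  0.017     ]
 [0.55288728 0.22516466 0.017     ]] [0.55737452 0.23611528 0.017     ]
mat corners [[0.6925 0.2678 0.004 ]
 [0.6835 0.1707 0.004 ]
 [0.4387 0.1892 0.004 ]
 [0.4466 0.2897 0.004 ]]
handle dir 168.06037240046336
```

View pics/w13a.png

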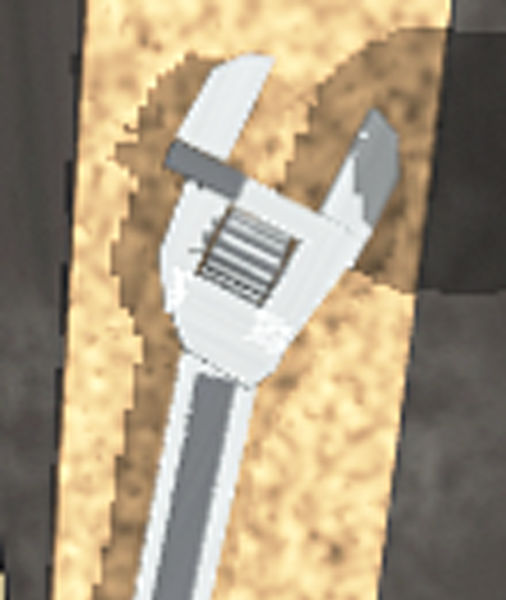

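The wrench's measured pose is origin (0.621,0.211), yaw −27°, grip point (0.5465,0.239); the mouth, handle and neck all agree with this. I'll go down to the handle.

>>> move_arm --commands '[[[0,0,6,0,0,1,1],[0,0,6,0,0,1,1],[0,0,0,1.62,-1.26,2.5,0.7],[0,0,0,0,0,3.5,0.7],[0,0,0,0,0,3.5,0.7],[0,0,0,0,0,3.5,0.7],[0,0,0,0,0,3.5,0.7],[0,0,0,0,0,2,0.7],[0,0,0,0,0,0,0.7],[0,0,0,0,0,0,0.7]]]'

```text
clock: 17.3
position: [0.5461, 0.2388, 0.0595]
tool_rot: [0.0, 0.995, -0.104, -0.001]
ft_force: [-0.2, 0.4, 0.7]
finger_gap: 0.0599
```

```bash
python3 - <<'E'
from h import *
s,im,d=cap('wrist','w14.png'); print(s['position'],s['tool_rot'])
E
```

```text
[0.54611172 0.23875127 0.05951635] [ 4.12160922e-04  9.94528197e-01 -1.04459332e-01 -1.32022378e-03]
```

View pics/w14.png

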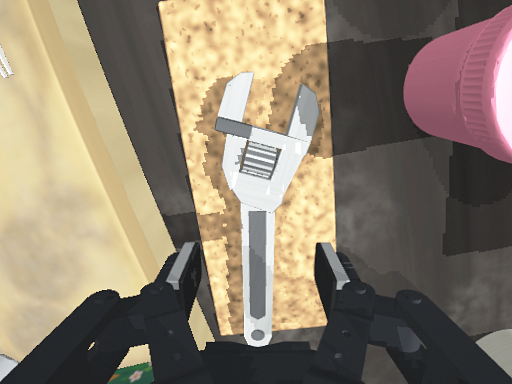

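The handle runs vertically at column 258, midway between the fingers, so it is aligned.

>>> move_arm --commands '[[[0,0,0,0,0,2.5,0.7],[0,0,0,0,0,2,0.7],[0,0,0,0,0,0.9,0.7],[0,0,0,0,0,0,0.5],[0,0,0,0,0,0,0.3],[0,0,0,0,0,0,0.1],[0,0,0,0,0,0,0.1],[0,0,0,0,0,0,0.1],[0,0,0,0,0,0,0.1],[0,0,0,0,0,0,0.1]]]' --grip_force 90

```text
clock: 18.18
position: [0.5489, 0.2393, 0.0086]
tool_rot: [-0.0, 0.995, -0.104, 0.002]
ft_force: [-2.7, -1.4, 5.0]
finger_gap: 0.0193
```

>>> move_arm --commands '[[[0,0,0,0,0,0,0.1],[0,0,0,0,0,0,0.1],[0,0,0,0,0,-1,0.1],[0,0,0,0,0,-2,0.1],[0,0,0,0,0,-2,0.1],[0,0,0,0,0,-2,0.1],[0,0,0,0,0,0,0.1],[0,0,0,0,0,0,0.1]]]'

```text
clock: 18.85
position: [0.5485, 0.2393, 0.0779]
tool_rot: [-0.001, 0.995, -0.104, 0.002]
ft_force: [-0.2, 0.5, -3.4]
finger_gap: 0.0191
```

```bash
python3 - <<'E'
from h import *
s,im,d=cap('wrist','w15.png'); print(s['position'],s['ft_force'],s['ft_torque'],s['finger_gap'])
E
```

```text
[0.5484629  0.23925851 0.07787642] [-0.18652099  0.45518914 -3.40342508] [ 0.04523769  0.13596346 -0.02080329] 0.01906336314260978
```

View pics/w15.png

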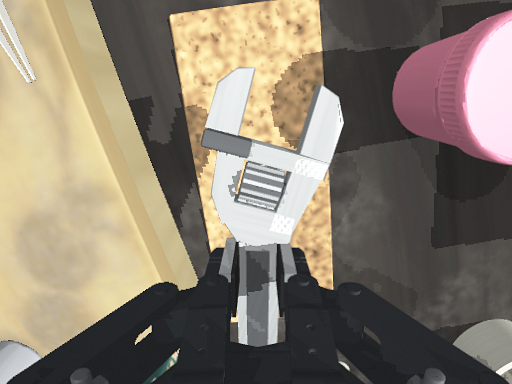

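```bash
cat > tilt.py <<'E'
from h import *
def run(fn):
    s,im,d=cap('wrist',fn); R,p=pose(s)
    P=cloud('wrist',d,s); L=(P-p)@R   # tool coords
    m=(d>0)&(L[...,2]<.02)&(L[...,2]>-.05)&(L[...,0]>.035)&(L[...,0]<.13)&(abs(L[...,1])<.05)
    q=L[m]; 
    for k in range(3):
        A=np.c_[q[:,:2],np.ones(len(q))]; c=np.linalg.lstsq(A,q[:,2],rcond=None)[0]; r=q[:,2]-A@c; q=q[abs(r)<.003]
    print('n',len(q),'slope x,y (deg)',np.degrees(np.arctan(c[:2])).round(2),'z at x=.08',c[0]*.08+c[2], p.round(4), Ro.from_matrix(R).as_euler('xyz',degrees=True).round(2))
    return s,im,d,L,m
if __name__=='__main__':
    import sys; run(sys.argv[1])
E
python3 tilt.py w15b.png
```

```text
n 9085 slope x,y (deg) [0.88 0.91] z at x=.08 -0.007595512670119802 [0.5472 0.239  0.0762] [-1.7999e+02 -1.0000e-02 -1.1990e+01]
```

```bash
python3 - <<'E'
from h import *
im=cv2.imread('pics/w15b.png'); cv2.imwrite('pics/w15c.png',cv2.resize(im[50:250,180:370],None,fx=4,fy=4,interpolation=cv2.INTER_CUBIC)[:600])
E
```

```text
(no output)
```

View pics/w15c.png

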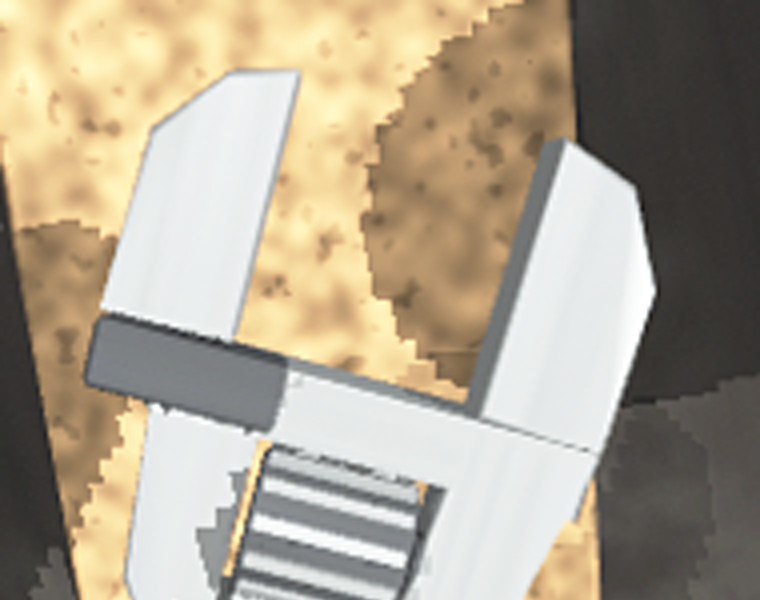

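```bash
python3 - <<'E'
from h import *
s=arm.sense(); R,p=pose(s)
def tl(px,tz):
    o,d=ray('wrist',np.array(px,float)/4+np.array([180,50]),s); o=(o-p)@R; d=d@R; return o+d*((tz-o[2])/d[:,2])[:,None]
for tz in (-.0092,-.0076):
    F=tl([(483,415),(567,140)],tz);M=tl([(233,340),(300,72)],tz);T=tl([(290,371),(483,416)],tz)
    a=lambda e:np.degrees(np.arctan2(e[1],e[0]))
    print(tz,F.round(4),M.round(4)); print(a(F[1]-F[0]),a(M[1]-M[0]),a(T[1]-T[0])-90,'len',np.linalg.norm(F[1]-F[0]))
    th=np.radians(15.); x=np.array([np.cos(th),np.sin(th)]); y=np.array([np.sin(th),-np.cos(th)])  # wrench axes in tool xy (tool y = -left)
    fy=(F[:,:2]@y).mean(); my=(M[:,:2]@y).mean(); tx=(T[:,:2]@x).mean(); tipx=(F[1,:2]@x)
    print('mouth',my-fy,'throat x',tx,'tip x',tipx)
    o=x*(tx+.017)+y*(fy+.012); print('origin',o)
E
```

```text
-0.0092 [[ 0.0573  0.0194 -0.0092]
 [ 0.0865  0.0272 -0.0092]] [[ 0.0656 -0.0083 -0.0092]
 [ 0.0931 -0.0009 -0.0092]]
14.799634926913924 15.036354653611564 13.054053333367321 len 0.030263606351166514
mouth 0.028874142707783622 throat x 0.059874178610814496 tip x 0.09062014017659271
origin [0.07635232 0.01206828]
-0.0076 [[ 0.057   0.0197 -0.0076]
 [ 0.0866  0.0275 -0.0076]] [[ 0.0654 -0.0084 -0.0076]
 [ 0.0933 -0.0009 -0.0076]]
14.799634926913935 15.03635465361156 13.054053333367307 len 0.030632261734556694
mouth 0.029225872373656397 throat x 0.05965961577678974 tip x 0.0907801085242523
origin [0.07606766 0.01230165]
```

>>> move_arm --commands '[[[0,0,0,0,0,-3.4,0.1],[0,0,0,0,0,-3.4,0.1],[0,0,0,0,0,-3.4,0.1],[0,0,0,0,0,-3.4,0.1],[0,0,0,0,0,-3.4,0.1],[0,0,0,0.44,3.53,0,0.1],[0,0,0,0.44,3.53,0,0.1],[0,0,0,0.44,3.53,0,0.1],[0,0,0,0.44,3.53,0,0.1],[0,0,0,0.44,3.53,0,0.1]]]'

```text
clock: 19.78
position: [0.5308, 0.0604, 0.2442]
tool_rot: [0.0, 0.995, -0.104, -0.002]
ft_force: [1.6, -0.3, -4.7]
finger_gap: 0.019
```

>>> move_arm --commands '[[[0,0,0,0.44,3.53,0,0.1],[0,0,0,0.44,3.53,0,0.1],[0,0,0,0.44,3.53,0,0.1],[0,0,0,0.44,3.53,0,0.1],[0,0,0,0.44,3.53,0,0.1],[0,0,0,0.44,3.53,0,0.1],[0,0,-6.7,0,0,0,0.1],[0,0,-6.7,0,0,0,0.1],[0,0,-6.7,0,0,0,0.1],[0,0,-6.7,0,0,0,0.1]]]'

```text
clock: 20.62
position: [0.513, -0.151, 0.244]
tool_rot: [-0.001, 0.991, 0.131, -0.002]
ft_force: [-0.3, 0.4, -3.7]
finger_gap: 0.0191
```

>>> move_arm --commands '[[[0,0,-6.7,0,0,0,0.1],[0,0,-6.7,0,0,0,0.1],[0,0,-6.7,0,0,0,0.1],[0,0,-6.7,0,0,0,0.1],[0,0,-6.7,0,0,0,0.1],[0,0,-6.7,0,0,0,0.1],[0,0,-6.7,0,0,0,0.1],[0,0,-6.9,0,0,0,0.1],[0,0,0,0,0,0,0.1],[0,0,0,0,0,0,0.1]]]'

```text
clock: 21.45
position: [0.5134, -0.1506, 0.2446]
tool_rot: [-0.001, 0.827, 0.562, -0.001]
ft_force: [-0.1, -0.1, -3.8]
finger_gap: 0.0194
```

```bash
python3 tilt.py w16.png; python3 - <<'E'
from h import *
s=arm.sense(); R,p=pose(s); print(s['joint_positions'].round(2), s['finger_gap'],R.T@(np.array([.5152,-.2060,.2])-p))
im=cv2.imread('pics/w16.png'); cv2.imwrite('pics/w16a.png',cv2.resize(im[20:260,150:400],None,fx=2.5,fy=2.5,interpolation=cv2.INTER_CUBIC))
E
```

```text
n 8953 slope x,y (deg) [0.77 0.9 ] z at x=.08 -0.007670879367191641 [ 0.5134 -0.1506  0.2446] [-1.7985e+02 -1.0000e-02  6.8400e+01]
[-0.51  0.08  1.69 -0.    1.37 -0.13] 0.018660949294021872 [-0.05080447  0.02198613  0.04494835]
```

View pics/w16a.png

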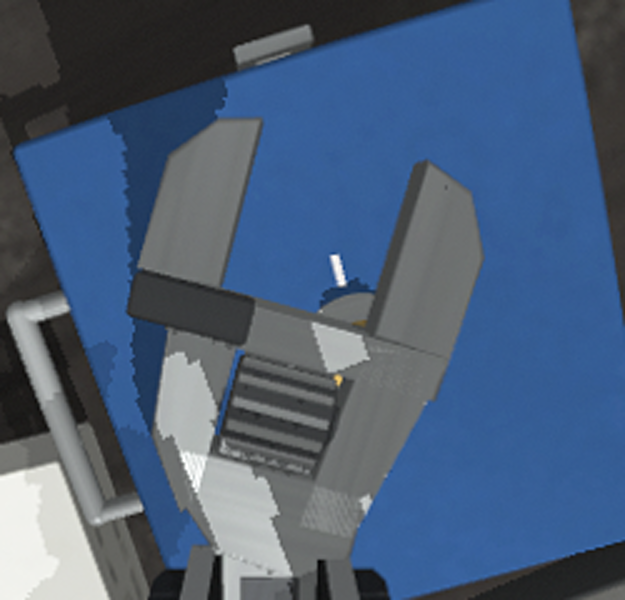

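>>> move_arm --commands '[[[0,0,0,-1.7,0.73,0,0.1],[0,0,0,-1.7,0.73,0,0.1],[0,0,0,-1.68,0.74,0,0.1],[0,0,-0.3,0,0,2,0.1],[0,0,0,0,0,2.5,0.1],[0,0,0,0,0,1.5,0.1],[0,0,0,0,0,0,0.1],[0,0,0,0,0,0,0.1],[0,0,0,0,0,0,0.1]]]'

```text
clock: 22.25
position: [0.5166, -0.2066, 0.1872]
tool_rot: [0.001, 0.825, 0.565, 0.0]
ft_force: [0.3, 0.5, -3.5]
finger_gap: 0.019
```

```bash
python3 tilt.py w17.png; python3 - <<'E'
from h import *
im=cv2.imread('pics/w17.png'); cv2.imwrite('pics/w17a.png',cv2.resize(im[20:220,170:370],None,fx=3,fy=3,interpolation=cv2.INTER_CUBIC))
E
```

```text
n 8953 slope x,y (deg) [0.81 0.9 ] z at x=.08 -0.007647305668427144 [ 0.5166 -0.2066  0.1872] [1.7992e+02 2.0000e-02 6.8850e+01]
```

View pics/w17a.png

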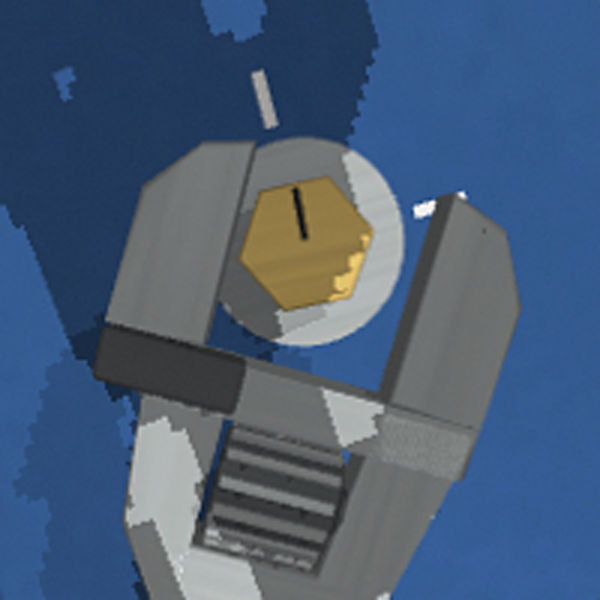

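```bash
python3 - <<'E'
from h import *
s=arm.sense(); R,p=pose(s)
v=np.array([(330,177),(373,235),(350,298),(285,311),(241,257),(262,190)])/3+np.array([170,20])
X=onz('wrist',v,.146,s); L=(X-p)@R; c=L.mean(0); print('hex in tool',c.round(4),np.linalg.norm(L-c,axis=1).round(4)); 
a=np.degrees(np.arctan2(L[:,1]-c[1],L[:,0]-c[0])); print(((a+30)%60-30).round(1), ((a+30)%60-30).mean())
print('world',X.mean(0))
E
```

```text
hex in tool [0.0781 0.0103 0.0417] [0.0135 0.0131 0.0134 0.0134 0.0132 0.0136]
[18.6 21.3 19.3 18.4 20.2 19.6] 19.549600360070986
world [ 0.55473209 -0.13764715  0.146     ]
```

>>> move_arm --commands '[[[0,0,4.3,0,0,0,0.1],[0,0,0,0.09,-0.56,0,0.1],[0,0,0,0,0,1,0.1],[0,0,0,0,0,1.2,0.1],[0,0,0,0,0,0,0.1],[0,0,0,0,0,0,0.1],[0,0,0,0,0,0,0.1]]]'

```text
clock: 22.88
position: [0.5112, -0.203, 0.1638]
tool_rot: [-0.0, 0.845, 0.535, -0.0]
ft_force: [-0.2, -0.3, -3.5]
finger_gap: 0.0192
```

```bash
python3 tilt.py w18.png; python3 - <<'E'
from h import *
im=cv2.imread('pics/w18.png'); cv2.imwrite('pics/w18a.png',cv2.resize(im[20:220,170:370],None,fx=3,fy=3,interpolation=cv2.INTER_CUBIC))
E
```

```text
n 4865 slope x,y (deg) [10.34  3.61] z at x=.08 -0.0034240489334901748 [ 0.5112 -0.203   0.1638] [-1.7996e+02 -1.0000e-02  6.4630e+01]
```

View pics/w18a.png

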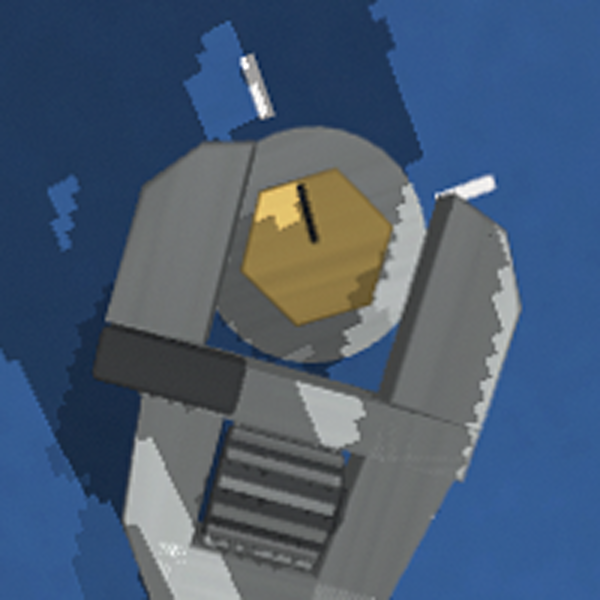

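```bash
python3 - <<'E'
from h import *
s=arm.sense(); R,p=pose(s)
v=np.array([(338,167),(392,232),(373,304),(300,325),(242,270),(260,192)])/3+np.array([170,20])
X=onz('wrist',v,.146,s); L=(X-p)@R; c=L.mean(0); print('hex in tool',c.round(4),np.linalg.norm(L-c,axis=1).round(4)); 
a=np.degrees(np.arctan2(L[:,1]-c[1],L[:,0]-c[0])); print(((a+30)%60-30).round(1), ((a+30)%60-30).mean()); print('world',X.mean(0))
E
```

```text
hex in tool [0.0777 0.011  0.0182] [0.0138 0.013  0.0135 0.0132 0.0135 0.0136]
[13.6 17.2 13.2 12.6 14.9 13.4] 14.15490118880664
world [ 0.55465965 -0.13766983  0.146     ]
```

>>> move_arm --commands '[[[0,0,0,0,0.1,0.7,0.1],[0,0,0,0,0,0.6,0.1],[0,0,0,0,0,0.5,0.1],[0,0,0,0,0,0.2,0.1],[0,0,0,0,0,0,0.1],[0,0,0,0,0,0,0.1]]]'

```text
clock: 23.43
position: [0.5121, -0.2034, 0.1439]
tool_rot: [-0.0, 0.845, 0.534, -0.0]
ft_force: [0.4, 0.0, -3.2]
finger_gap: 0.0191
```

>>> move_arm --commands '[[[0,0,0,0,0,0.3,0.1],[0,0,0,0,0,0.2,0.1],[0,0,0,0,0,0.1,0.1],[0,0,0,0,0,0,0.1],[0,0,0,0,0,0,0.1]]]'

```text
clock: 23.85
position: [0.5122, -0.2035, 0.1382]
tool_rot: [-0.0, 0.845, 0.534, 0.0]
ft_force: [0.2, -0.0, -3.7]
finger_gap: 0.0188
```

```bash
python3 - <<'E'
from h import *
s,im,d=cap('wrist'); print(s['position'],s['ft_force'],s['ft_torque']); cv2.imwrite('pics/w19.png',cv2.resize(im[20:220,170:370,::-1],None,fx=3,fy=3,interpolation=cv2.INTER_CUBIC))
E
```

```text
[ 0.51223713 -0.20345216  0.13819027] [ 0.15752796 -0.0283529  -3.74202751] [-0.10722927  0.10692562 -0.00303122]
```

View pics/w19.png

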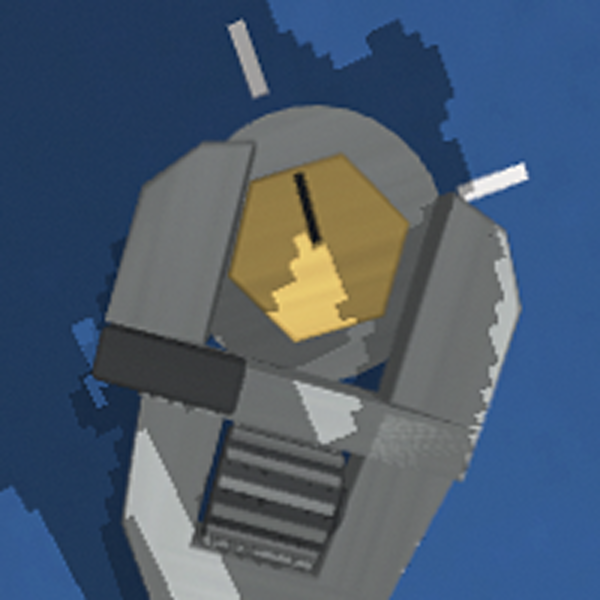

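The hex sits centred in the open mouth and the flats are parallel to the jaws. I'll lower the last millimetres.

>>> move_arm --commands '[[[0,0,0,0,0,0.15,0.1],[0,0,0,0,0,0.1,0.1],[0,0,0,0,0,0,0.1],[0,0,0,0,0,0,0.1]]]'

```text
clock: 24.23
position: [0.5125, -0.2037, 0.1369]
tool_rot: [0.0, 0.845, 0.534, 0.0]
ft_force: [-3.5, 1.3, 5.2]
finger_gap: 0.0192
```

>>> move_arm --commands '[[[0,0,0,0,0,0,0.25],[0,0,0,0,0,0,0.4],[0,0,0,0,0,0,0.5],[0,0,0,0,0,0,0.5],[0,0,0,0,0,0,0.5],[0,0,0,0,0,-1,0.5],[0,0,0,0,0,-2,0.5],[0,0,0,0,0,-3,0],[0,0,0,0,0,0,0],[0,0,0,0,0,0,0]]]'

```text
clock: 25.07
position: [0.5137, -0.2044, 0.1985]
tool_rot: [0.002, 0.845, 0.534, 0.001]
ft_force: [0.9, 0.5, 0.1]
finger_gap: 0.007
```

```bash
python3 - <<'E'
from h import *
s,im,d=cap('wrist','w20.png'); print(s['position'],s['ft_force'],s['finger_gap']); cv2.imwrite('pics/w20a.png',cv2.resize(im[70:290,150:370,::-1],None,fx=2.7,fy=2.7,interpolation=cv2.INTER_CUBIC))
E
```

```text
[ 0.5136535  -0.20437725  0.19851498] [0.89968471 0.45861927 0.12667219] 0.00695020385108318
```

View pics/w20a.png

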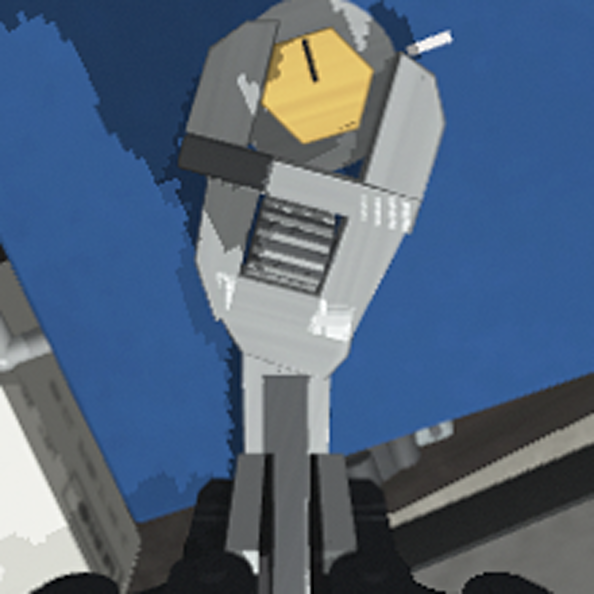

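```bash
python3 - <<'E'
from h import *
s=arm.sense(); R,p=pose(s)
f=lambda px,z: onz('wrist',np.array(px,float)/2.7+np.array([150,70]),z,s)
W=f([(290,240),(260,196),(345,218),(242,274),(322,294)],.152); print('worm',W[0],W[1:].mean(0)); 
v=f([(331,28),(373,72),(358,130),(304,143),(263,95),(277,45)],.146); print('hex',v.mean(0))
F=f([(365,178),(402,52)],.147); M=f([(248,150),(280,20)],.147); a=lambda e:np.degrees(np.arctan2(e[1],e[0])); print(F,M,a(F[1]-F[0]),a(M[1]-M[0]))
wy=np.radians(50); x=np.array([np.cos(wy),np.sin(wy)]); y=np.array([-x[1],x[0]]); print('mouth',((M-F)[:,:2]@y))
print('yaw',Ro.from_matrix(R).as_euler('xyz',degrees=True))
E
```

```text
worm [ 0.5326977 -0.1651905  0.152    ] [ 0.53256172 -0.1667183   0.152     ]
hex [ 0.55335141 -0.13658289  0.146     ]
[[ 0.55459244 -0.16027602  0.147     ]
 [ 0.57370704 -0.13793544  0.147     ]] [[ 0.53258905 -0.14265374  0.147     ]
 [ 0.55172283 -0.11997665  0.147     ]] 49.44970764773419 49.84401035458988
mouth [0.02818296 0.02838457]
yaw [1.79886870e+02 1.67569777e-02 6.46112166e+01]
```

>>> move_arm --commands '[[[0,0,5,0,0,0,0],[0,0,5,0,0,0,0],[0,0,5,0,0,0,0],[0,0,0,3.15,-1.05,0,0],[0,0,0,0,0,2,0],[0,0,0,0,0,1.8,0],[0,0,0,0,0,0,0],[0,0,0,0,0,0,0],[0,0,0,0,0,0,0]]]'

```text
clock: 25.87
position: [0.5243, -0.1727, 0.1577]
tool_rot: [-0.0, 0.908, 0.419, -0.0]
ft_force: [0.2, -0.5, 1.2]
finger_gap: 0.0
```

```bash
python3 - <<'E'
from h import *
s,im,d=cap('wrist','w21.png'); print(s['position'],s['ft_force'],s['finger_gap']); R,p=pose(s); print((np.array([.5326,-.166,.153])-p)@R, Ro.from_matrix(R).as_euler('xyz',degrees=True))
E
```

```text
[ 0.52430893 -0.17270345  0.15772205] [ 0.24264024 -0.54141043  1.2010265 ] 6.4222029096257155e-06
[0.01047992 0.00197349 0.00471726] [-1.79936798e+02  1.43156579e-02  4.95943013e+01]
```

View pics/w21.png

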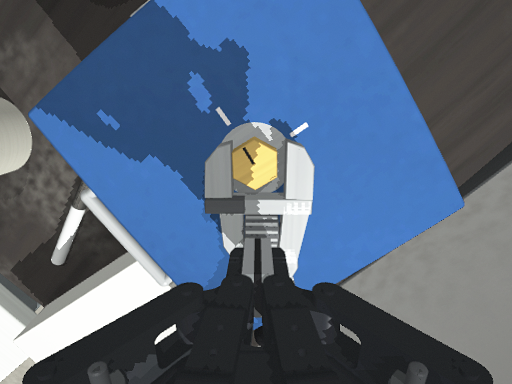

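The fingertips are over the rear half of the worm, at (262,228). I'll press gently.

>>> move_arm --commands '[[[0,0,0,0,0.15,0.3,0],[0,0,0,0,0,0.15,0],[0,0,0,0,0,0,0],[0,0,0,0,0,0,0]]]'

```text
clock: 26.25
position: [0.5258, -0.1738, 0.1534]
tool_rot: [0.0, 0.908, 0.419, 0.0]
ft_force: [0.6, 0.6, 0.7]
finger_gap: 0.0001
```

>>> move_arm --commands '[[[0,0,0,0,0,0.1,0],[0,0,0,0,0,0.1,0],[0,0,0,0,0,0,0],[0,0,0,0,0,0,0]]]'

```text
clock: 26.58
position: [0.526, -0.1739, 0.1529]
tool_rot: [0.0, 0.908, 0.42, 0.0]
ft_force: [-4.5, 1.4, 11.0]
finger_gap: 0.0003
```

>>> move_arm --commands '[[[0,0,0,0.4,0,0.02,0],[0,0,0,0.4,0,0,0],[0,0,0,0.4,0,0,0]]]'

```text
clock: 26.83
position: [0.5331, -0.1661, 0.153]
tool_rot: [0.001, 0.908, 0.42, -0.001]
ft_force: [-8.7, -4.1, 11.8]
finger_gap: 0.0002
```

>>> move_arm --commands '[[[0,0,0,0.4,0,0,0],[0,0,0,0.4,0,0,0],[0,0,0,0.2,0,0,0]]]'

```text
clock: 27.08
position: [0.5405, -0.1571, 0.1518]
tool_rot: [0.001, 0.908, 0.419, 0.0]
ft_force: [-0.2, -0.3, -0.5]
finger_gap: -0.0
```

```bash
python3 - <<'E'
from h import *
s,im,d=cap('wrist','w22.png'); print(s['position'],s['ft_force'],s['finger_gap']); cv2.imwrite('pics/w22a.png',cv2.resize(im[100:280,160:360,::-1],None,fx=3,fy=3,interpolation=cv2.INTER_CUBIC))
E
```

```text
[ 0.54053177 -0.15711217  0.15182665] [-0.20919971 -0.2707943  -0.51400436] -4.892039393946313e-07
```

View pics/w22a.png

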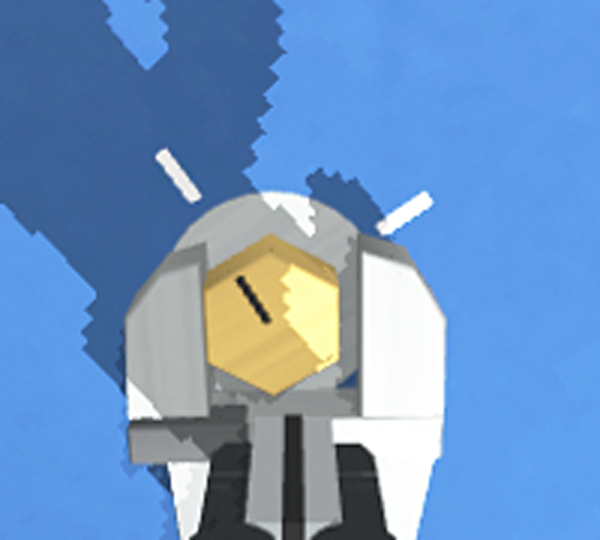

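>>> move_arm --commands '[[[0,0,0,0,0,-0.8,0],[0,0,0,-2.3,0,0,0],[0,0,0,0,0,0,0],[0,0,0,0,0,0.6,0],[0,0,0,0,0,0.2,0],[0,0,0,0,0,0,0],[0,0,0,0.3,0,0,0]]]'

```text
clock: 27.72
position: [0.527, -0.1736, 0.1528]
tool_rot: [0.001, 0.908, 0.42, -0.001]
ft_force: [-10.0, -4.0, 16.0]
finger_gap: -0.0002
```

>>> move_arm --commands '[[[0,0,0,0.4,0,0,0],[0,0,0,0.4,0,0,0],[0,0,0,0.4,0,0,0]]]'

```text
clock: 27.97
position: [0.5347, -0.1643, 0.1529]
tool_rot: [0.001, 0.908, 0.42, -0.001]
ft_force: [-8.6, -4.2, 16.0]
finger_gap: 0.0001
```

>>> move_arm --commands '[[[0,0,0,0.4,0,0,0],[0,0,0,0.3,0,0,0],[0,0,0,0,0,-0.8,0]]]'

```text
clock: 28.22
position: [0.539, -0.1567, 0.1579]
tool_rot: [-0.001, 0.908, 0.42, -0.001]
ft_force: [-0.7, 0.2, -0.6]
finger_gap: 0.0002
```

```bash
python3 - <<'E'
from h import *
s,im,d=cap('wrist','w23.png'); print(s['position'],s['ft_force'],s['finger_gap']); cv2.imwrite('pics/w23a.png',cv2.resize(im[100:280,160:360,::-1],None,fx=3,fy=3,interpolation=cv2.INTER_CUBIC))
E
```

```text
[ 0.53899183 -0.15665065  0.15793413] [-0.67022075  0.24772493 -0.61982533] 0.00015965733563194688
```

View pics/w23a.png

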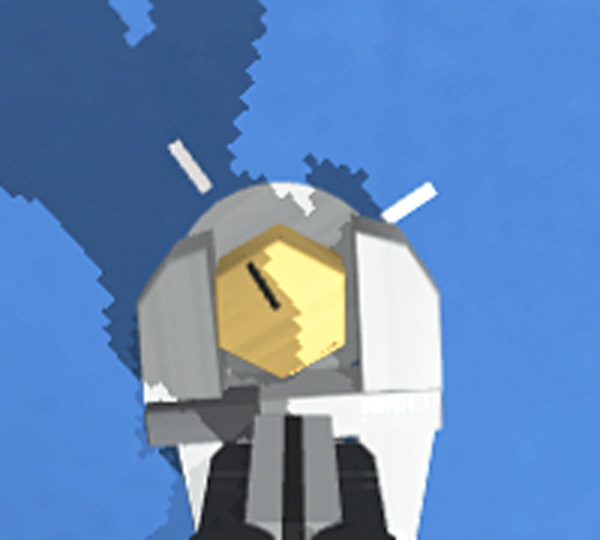

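>>> move_arm --commands '[[[0,0,0,-2.2,0,0,0],[0,0,0,0,0,0,0],[0,0,0,0,0,0.6,0],[0,0,0,0,0,0.2,0],[0,0,0,0,0,0,0],[0,0,0,0.4,0,0,0],[0,0,0,0.4,0,0,0],[0,0,0,0.4,0,0,0],[0,0,0,0.4,0,0,0]]]'

```text
clock: 29.02
position: [0.5351, -0.1633, 0.1529]
tool_rot: [0.001, 0.908, 0.42, -0.001]
ft_force: [-8.9, -3.8, 17.4]
finger_gap: 0.0
```

>>> move_arm --commands '[[[0,0,0,0.3,0,0,0],[0,0,0,0.3,0,0,0],[0,0,0,0,0,-0.8,0],[0,0,0,-2.2,0,0,0],[0,0,0,0,0,0,0],[0,0,0,0,0,0.6,0],[0,0,0,0,0,0.2,0],[0,0,0,0,0,0,0],[0,0,0,0.4,0,0,0],[0,0,0,0.4,0,0,0]]]'

```text
clock: 29.85
position: [0.5297, -0.1703, 0.1525]
tool_rot: [0.002, 0.908, 0.42, -0.002]
ft_force: [-15.6, -7.6, 22.4]
finger_gap: 0.0001
```

>>> move_arm --commands '[[[0,0,0,0.4,0,0,0],[0,0,0,0.4,0,0,0]]]'

```text
clock: 30.02
position: [0.5353, -0.1637, 0.1529]
tool_rot: [0.001, 0.908, 0.42, -0.001]
ft_force: [-12.9, -5.0, 18.8]
finger_gap: 0.0
```

>>> move_arm --commands '[[[0,0,0,0.3,0,0,0],[0,0,0,0.3,0,0,0],[0,0,0,0,0,-0.8,0],[0,0,0,0,0,0,0]]]'

```text
clock: 30.35
position: [0.5403, -0.1572, 0.1597]
tool_rot: [0.0, 0.908, 0.42, 0.001]
ft_force: [0.3, 0.8, 0.2]
finger_gap: -0.0001
```

```bash
python3 - <<'E'
from h import *
s,im,d=cap('wrist','w24.png'); print(s['position'],s['ft_force'],s['finger_gap']); cv2.imwrite('pics/w24a.png',cv2.resize(im[100:280,160:360,::-1],None,fx=3,fy=3,interpolation=cv2.INTER_CUBIC))
E
```

```text
[ 0.54030555 -0.15720791  0.15968953] [0.26675247 0.75741209 0.21319685] -0.00010662172382644073
```

View pics/w24a.png

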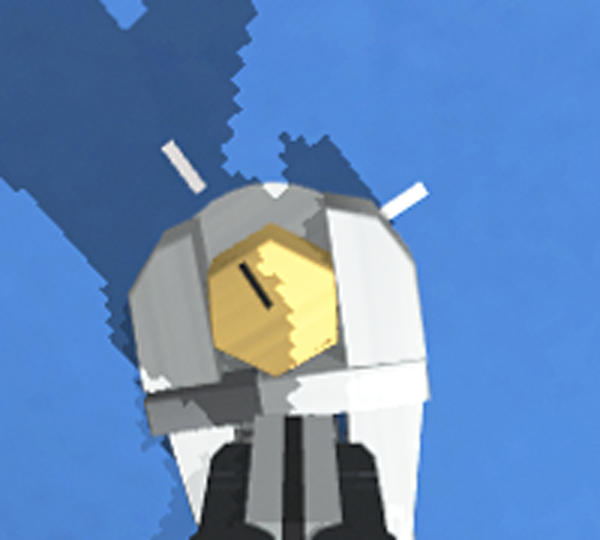

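The jaws are almost on the flats (mouth ≈24.7 mm). One more stroke should make them snug.

>>> move_arm --commands '[[[0,0,0,-2.2,0.1,0,0],[0,0,0,0,0,0,0],[0,0,0,0,0,0.6,0],[0,0,0,0,0,0.18,0],[0,0,0,0,0,0,0],[0,0,0,0.4,0,0,0],[0,0,0,0.4,0,0,0]]]'

```text
clock: 30.98
position: [0.5292, -0.1717, 0.1521]
tool_rot: [0.001, 0.908, 0.42, -0.004]
ft_force: [-20.8, -11.9, 22.8]
finger_gap: -0.0001
```

>>> move_arm --commands '[[[0,0,0,0.4,0,0,0],[0,0,0,0.3,0,0,0],[0,0,0,0.3,0,0,0]]]'

```text
clock: 31.23
position: [0.5381, -0.1631, 0.153]
tool_rot: [0.002, 0.908, 0.42, -0.001]
ft_force: [-7.8, -7.0, 14.3]
finger_gap: 0.0006
```

>>> move_arm --commands '[[[0,0,0,0.3,0,0,0],[0,0,0,0,0,-1,0],[0,0,0,0,0,-2,0],[0,0,0,-4,0,-2,0],[0,0,0,0,0,0,0],[0,0,0,0,0,0,0]]]'

```text
clock: 31.73
position: [0.5156, -0.188, 0.2007]
tool_rot: [0.001, 0.908, 0.419, 0.001]
ft_force: [-0.6, -0.1, 0.3]
finger_gap: -0.0
```

```bash
python3 - <<'E'
from h import *
s,im,d=cap('wrist','w25.png'); print(s['position'],s['ft_force'],s['finger_gap']); cv2.imwrite('pics/w25a.png',cv2.resize(im[30:250,170:370,::-1],None,fx=2.7,fy=2.7,interpolation=cv2.INTER_CUBIC))
E
```

```text
[ 0.51564103 -0.1880101   0.20065171] [-0.64070388 -0.10833162  0.29472038] -2.1533447189646287e-05
```

View pics/w25a.png

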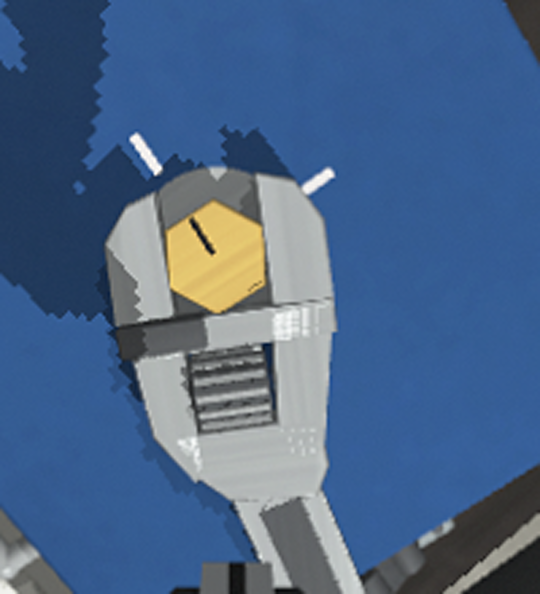

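```bash
python3 - <<'E'
from h import *
s=arm.sense(); R,p=pose(s)
f=lambda px,z: onz('wrist',np.array(px,float)/2.7+np.array([170,30]),z,s)
v=f([(213,199),(264,238),(264,290),(218,314),(172,288),(166,232)],.146); h=v.mean(0); a=np.degrees(np.arctan2(v[:,1]-h[1],v[:,0]-h[0])); print('hex',h,np.linalg.norm(v-h,axis=1).round(4),((a+30)%60-30).round(1))
F=f([(270,300),(258,178)],.147); M=f([(172,318),(158,192)],.147); A=lambda e:np.degrees(np.arctan2(e[1],e[0])); print(A(F[1]-F[0]),A(M[1]-M[0]))
wy=np.radians((A(F[1]-F[0])+A(M[1]-M[0]))/2); x=np.array([np.cos(wy),np.sin(wy)]); y=np.array([-x[1],x[0]]); print('mouth',((M-F)[:,:2]@y))
T=f([(205,320),(325,300)],.147); print('throat rel hex', (T-h)[:,:2]@x, 'faces rel hex y',(F-h)[:,:2]@y,(M-h)[:,:2]@y)
# handle
H=f([(290,505),(315,565)],.145); print('handle',H,A(H[1]-H[0]))
wyy=np.degrees(wy); print(wyy)
for nm,g in dict(grip=(-.079,-.009),end=(-.160,-.031)).items(): print(nm,h[:2]+x*g[0]+y*g[1])
E
```

```text
hex [ 0.55388049 -0.13690094  0.146     ] [0.0142 0.0125 0.0134 0.0127 0.0125 0.0136] [ -7.8 -15.5 -11.7  -8.9  -9.3 -10. ]
55.790757944600315 54.60752479485784
mouth [0.02393775 0.02334164]
throat rel hex [-0.01368942 -0.01172687] faces rel hex y [-0.01189914 -0.01160719] [0.01203862 0.01173445]
handle [[ 0.52739213 -0.1970372   0.145     ]
 [ 0.52149471 -0.21492174  0.145     ]] -108.24994266934463
55.19914136972908
grip [ 0.51618342 -0.20690758]
end [ 0.48801971 -0.28597595]
```

The jaws are snug: mouth ≈24 mm, with faces at ±12 mm of the hex. Next I'll straddle the end of the handle to turn it.

>>> move_arm --commands '[[[0,0,-6.9,0,0,0,0.32],[0,0,-6.9,0,0,0,0.6],[0,0,-6.8,0,0,0,0.6],[0,0,0,-3.4,0.24,0,0.6],[0,0,0,-3.4,0.24,0,0.6],[0,0,0,-3.36,0.24,0,0.6],[0,0,0,0,0,2.5,0.6],[0,0,0,0,0,0,0.6],[0,0,0,0,0,0,0.6]]]'

```text
clock: 32.53
position: [0.4867, -0.2836, 0.1723]
tool_rot: [-0.003, 0.818, 0.575, -0.0]
ft_force: [0.3, 0.3, 0.7]
finger_gap: 0.0512
```

```bash
python3 - <<'E'
from h import *
s,im,d=cap('wrist','w26.png'); R,p=pose(s); print(s['position'],s['finger_gap'],Ro.from_matrix(R).as_euler('xyz',degrees=True),(np.array([.488,-.286,.131])-p)@R,(np.array([.5539,-.1369,.131])-p)@R)
E
```

```text
[ 0.48672656 -0.28356225  0.17228809] 0.05119122102333558 [-1.79700017e+02 -1.70238803e-01  7.02024547e+01] [-0.00198502  0.00223994  0.04127121] [0.16062192 0.0137475  0.04169411]
```

View pics/w26.png

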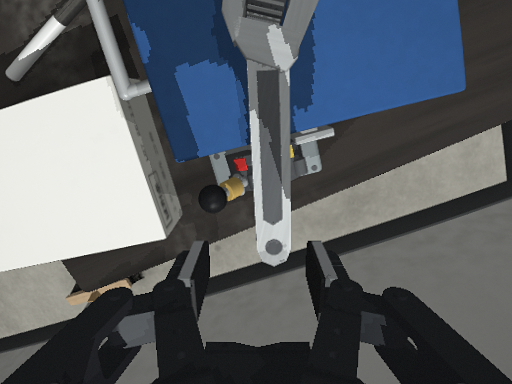

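```bash
python3 - <<'E'
from h import *
s=arm.sense(); R,p=pose(s)
X=onz('wrist',[(274,247),(274,264),(256,240),(291,240),(249,75),(292,75)],.145,s); print(((X-p)@R).round(4)); L=(X-p)@R
m1=(L[2]+L[3])/2;m2=(L[4]+L[5])/2; e=m2-m1; print(m1,m2,np.degrees(np.arctan2(e[1],e[0])))
E
```

```text
[[-0.0103  0.012   0.0286]
 [-0.0227  0.0123  0.0286]
 [-0.0054  0.0006  0.0286]
 [-0.0054  0.0227  0.0286]
 [ 0.092  -0.003   0.0288]
 [ 0.0921  0.0201  0.0288]]
[-0.00537244  0.01164944  0.02861655] [0.09205986 0.00856367 0.02880695] -1.8140007094905615
```

>>> move_arm --commands '[[[0,0,-1.8,0,1.15,0,0.6],[0,0,0,0,0,2,0.6],[0,0,0,0,0,2,0.5],[0,0,0,0,0,0,0.4],[0,0,0,0,0,0,0.33],[0,0,0,0,0,0,0.33],[0,0,0,0,0,0,0.33]]]'

```text
clock: 33.17
position: [0.4992, -0.2892, 0.1363]
tool_rot: [0.001, 0.809, 0.588, 0.0]
ft_force: [-0.6, 1.9, -0.5]
finger_gap: 0.0281
```

```bash
python3 - <<'E'
from h import *
s,im,d=cap('wrist','w27.png'); R,p=pose(s); print(s['position'],s['finger_gap'],Ro.from_matrix(R).as_euler('xyz',degrees=True),(np.array([.5539,-.1369,.131])-p)@R)
E
```

```text
[ 0.49918257 -0.28921584  0.13626577] 0.028116288700722285 [1.79929641e+02 2.41212205e-02 7.20498258e+01] [0.1617674  0.00510548 0.00520394]
```

View pics/w27.png

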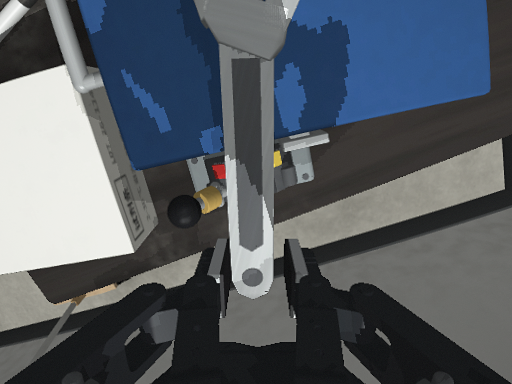

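>>> move_arm --commands '[[[0,0,0,0,-0.1,0.4,0.33],[0,0,6,0.03,-1.7,0,0.33],[0,0,6,0.03,-1.7,0,0.33],[0,0,6,0.03,-1.7,0,0.33],[0,0,0,0,0,0,0.33]]]'

```text
clock: 33.63
position: [0.4501, -0.2666, 0.131]
tool_rot: [-0.0, 0.892, 0.452, -0.0]
ft_force: [0.1, 0.1, 0.3]
finger_gap: 0.0279
```

```bash
python3 - <<'E'
from h import *
s,im,d=cap('wrist','w28.png'); R,p=pose(s); print(s['position'],s['ft_force'],s['finger_gap'],(np.array([.5539,-.1369,.131])-p)@R)
E
```

```text
[ 0.45014309 -0.2666279   0.13102891] [0.13745059 0.06707791 0.28899886] 0.027877763414102377 [1.65968713e-01 7.01515906e-03 2.76698962e-05]
```

View pics/w28.png

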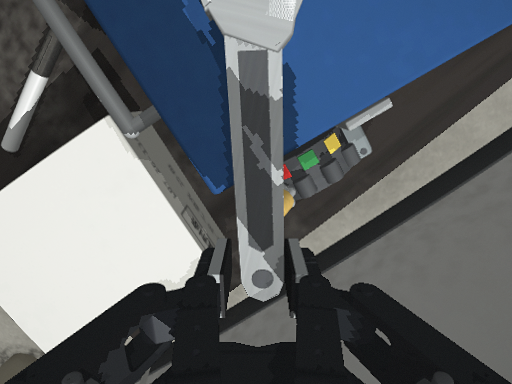

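>>> move_arm --commands '[[[0,0,6,0.1,-1.72,0,0.33],[0,0,6,0.1,-1.72,0,0.33],[0,0,6,0.1,-1.72,0,0.33],[0,0,6,0.05,-1.7,0,0.33],[0,0,6,0.05,-1.7,0,0.33],[0,0,6,0.05,-1.7,0,0.33],[0,0,0,0,0,0,0.33]]]'

```text
clock: 34.27
position: [0.3913, -0.1851, 0.1312]
tool_rot: [0.0, 0.988, 0.157, 0.0]
ft_force: [-0.3, -0.6, -0.0]
finger_gap: 0.028
```

```bash
python3 - <<'E'
from h import *
s,im,d=cap('wrist','w29.png'); R,p=pose(s); print(s['position'],s['ft_force'],s['finger_gap'],(np.array([.5539,-.1369,.131])-p)@R,Ro.from_matrix(R).as_euler('xyz',degrees=True))
E
```

```text
[ 0.3912819  -0.18506126  0.13120795] [-0.34661019 -0.59551291 -0.03450512] 0.028038571185037272 [0.16954029 0.00449283 0.00032033] [ 1.79978444e+02 -3.74074362e-02  1.80153000e+01]
```

View pics/w29.png

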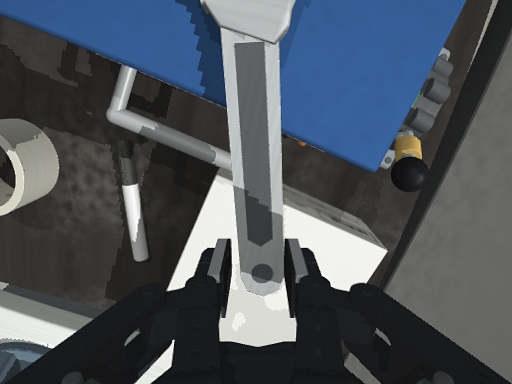

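>>> move_arm --commands '[[[0,0,6,0.2,-1.72,0,0.33],[0,0,6,0.2,-1.72,0,0.33],[0,0,6,0.2,-1.72,0,0.33],[0,0,6,0.1,-1.7,0,0.33],[0,0,6,0.05,-1.7,0,0.33],[0,0,0,0,0,0,0.33]]]'

```text
clock: 34.82
position: [0.3908, -0.1001, 0.1312]
tool_rot: [0.0, 0.995, -0.103, 0.0]
ft_force: [0.3, -0.2, -0.6]
finger_gap: 0.0279
```

>>> move_arm --commands '[[[0,0,4,0.03,-1.15,0,0.33],[0,0,3,0.03,-0.85,0,0.33],[0,0,0,0,0,0,0.33]]]'

```text
clock: 35.07
position: [0.3961, -0.0821, 0.1312]
tool_rot: [0.0, 0.987, -0.162, 0.001]
ft_force: [0.4, -0.7, -0.5]
finger_gap: 0.0283
```

>>> move_arm --commands '[[[0,0,2,0,-0.6,0,0.33],[0,0,0,0,0,0,0.33]]]'

```text
clock: 35.23
position: [0.3978, -0.0769, 0.1311]
tool_rot: [0.0, 0.984, -0.18, 0.0]
ft_force: [-0.2, -0.1, -0.4]
finger_gap: 0.0284
```

>>> move_arm --commands '[[[0,0,1,0,-0.4,0,0.33],[0,0,0,0,0,0,0.33]]]'

```text
clock: 35.4
position: [0.399, -0.0732, 0.1311]
tool_rot: [0.0, 0.982, -0.189, 0.0]
ft_force: [0.5, -1.7, 0.7]
finger_gap: 0.0282
```

```bash
python3 - <<'E'
from h import *
s,im,d=cap('wrist','w30.png'); R,p=pose(s); print(s['position'],s['ft_force'],s['ft_torque'],(np.array([.5539,-.1369,.131])-p)@R,Ro.from_matrix(R).as_euler('xyz',degrees=True))
E
```

```text
[ 0.39896191 -0.07318975  0.13108362] [ 0.49721555 -1.66601102  0.70691124] [-0.17278488 -0.06541451  0.04141011] [0.16751608 0.0017677  0.00023592] [ 1.79975764e+02 -5.18357044e-02 -2.17477530e+01]
```

View pics/w30.png

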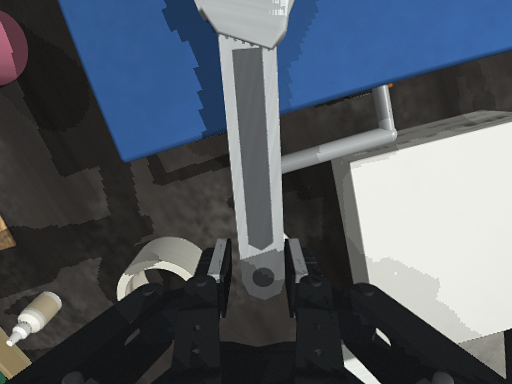

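>>> move_arm --commands '[[[0,0,1,0,-0.4,0,0.33],[0,0,0,0,0,0,0.33]]]'

```text
clock: 35.62
position: [0.4002, -0.0691, 0.131]
tool_rot: [0.0, 0.98, -0.198, 0.0]
ft_force: [1.3, -1.2, -0.7]
finger_gap: 0.0285
```

>>> move_arm --commands '[[[0,0,1,0,-0.4,0,0.33],[0,0,0,0,0,0,0.33]]]'

```text
clock: 35.78
position: [0.4016, -0.0652, 0.131]
tool_rot: [0.0, 0.978, -0.207, 0.0]
ft_force: [-0.1, -0.5, -0.5]
finger_gap: 0.0278
```

>>> move_arm --commands '[[[0,0,1,0,-0.4,0,0.33],[0,0,0,0,0,0,0.33]]]'

```text
clock: 35.95
position: [0.4032, -0.0614, 0.1309]
tool_rot: [0.0, 0.976, -0.216, 0.0]
ft_force: [0.1, -1.8, 0.7]
finger_gap: 0.0286
```

```bash
python3 - <<'E'
from h import *
s,im,d=cap('side'); cv2.imwrite('pics/s31.png',cv2.resize(im[90:260,160:360,::-1],None,fx=4,fy=4,interpolation=cv2.INTER_CUBIC)[:600])
E
```

```text
(no output)
```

View pics/s31.png

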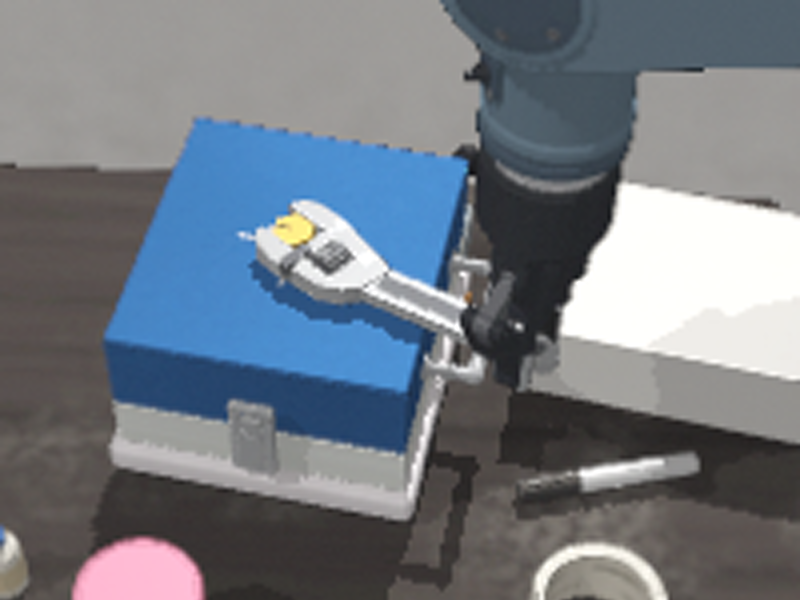

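>>> move_arm --commands '[[[0,0,1,0,-0.4,0,0.33],[0,0,0,0,0,0,0.33]]]'

```text
clock: 36.17
position: [0.4046, -0.0577, 0.1308]
tool_rot: [0.0, 0.975, -0.224, -0.0]
ft_force: [-0.6, -1.5, 0.2]
finger_gap: 0.0278
```

>>> move_arm --commands '[[[0,0,1,0,-0.4,0,0.33],[0,0,0,0,0,0,0.33]]]'

```text
clock: 36.33
position: [0.4063, -0.054, 0.1308]
tool_rot: [0.0, 0.973, -0.233, -0.0]
ft_force: [-1.0, -2.0, 0.6]
finger_gap: 0.0281
```

>>> move_arm --commands '[[[0,0,1,0,-0.4,0,0.33],[0,0,0,0,0,0,0.33]]]'

```text
clock: 36.5
position: [0.408, -0.0506, 0.1308]
tool_rot: [0.0, 0.97, -0.241, -0.0]
ft_force: [-0.6, -3.2, 0.4]
finger_gap: 0.0279
```

>>> move_arm --commands '[[[0,0,1,0,-0.4,0,0.33],[0,0,0,0,0,0,0.33]]]'

```text
clock: 36.67
position: [0.41, -0.047, 0.1308]
tool_rot: [0.0, 0.968, -0.25, -0.0]
ft_force: [-0.4, -2.5, 0.9]
finger_gap: 0.0283
```

>>> move_arm --commands '[[[0,0,0,0,0.3,0,0.4],[0,0,0,0,0,-3,0.4],[0,0,0,1,0,-3,0.4],[0,0,0,2,0,-3,0.4],[0,0,0,2,0,0,0.4],[0,0,0,0,0,0,0.4],[0,0,0,0,0,0,0.4]]]'

```text
clock: 37.25
position: [0.4524, -0.0738, 0.2206]
tool_rot: [-0.0, 0.968, -0.25, -0.0]
ft_force: [-1.2, 0.6, 0.4]
finger_gap: 0.0344
```

```bash
python3 - <<'E'
from h import *
s,im,d=cap('wrist','w32.png'); R,p=pose(s); print(s['position'],s['ft_force'],Ro.from_matrix(R).as_euler('xyz',degrees=True))
cv2.imwrite('pics/w32a.png',cv2.resize(im[0:220,150:370,::-1],None,fx=2.7,fy=2.7,interpolation=cv2.INTER_CUBIC))
E
```

```text
[ 0.45243345 -0.07376606  0.2206301 ] [-1.19090285  0.64096266  0.36385936] [-1.79954285e+02  4.85525357e-02 -2.89630820e+01]
```

View pics/w32a.png

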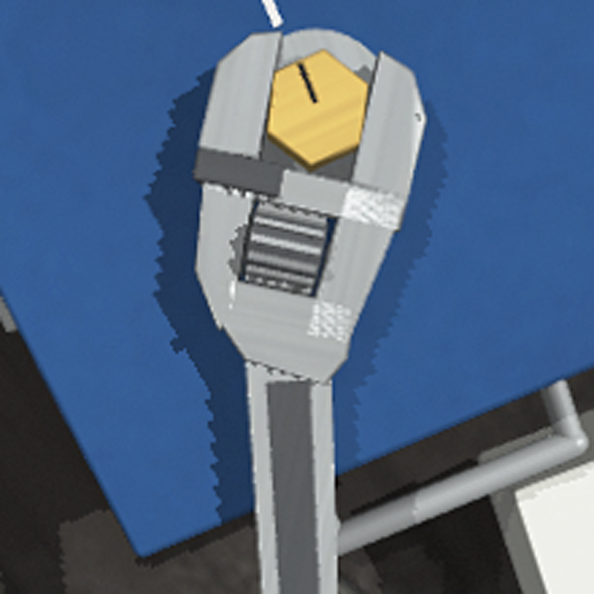

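```bash
python3 - <<'E'
from h import *
s=arm.sense(); R,p=pose(s)
f=lambda px,z: onz('wrist',np.array(px,float)/2.7+np.array([150,0]),z,s)
A=lambda e:np.degrees(np.arctan2(e[1],e[0]))
v=f([(327,49),(368,82),(360,142),(314,166),(268,128),(276,75)],.146); h=v.mean(0); a=np.degrees(np.arctan2(v[:,1]-h[1],v[:,0]-h[0])); print('hex',h,np.linalg.norm(v-h,axis=1).round(4),((a+30)%60-30).round(1),((a+30)%60-30).mean())
m=f([(314,100),(300,63)],.146); print('mark',A(m[1]-m[0]))
t=f([(279,25),(265,0)],.132); print('tick',A(t[1]-t[0]),A(t[0]-h))
F=f([(357,185),(382,55)],.147); M=f([(262,155),(282,35)],.147); print('jaws',A(F[1]-F[0]),A(M[1]-M[0])); wy=np.radians((A(F[1]-F[0])+A(M[1]-M[0]))/2); y=np.array([-np.sin(wy),np.cos(wy)]); print('mouth',(M-F)[:,:2]@y)
H=f([(295,590),(290,375)],.145); print('handle',A(H[1]-H[0]))
E
```

```text
hex [ 0.55227991 -0.13666254  0.146     ] [0.0133 0.0133 0.013  0.0137 0.0134 0.0128] [23.  27.  23.1 26.4 21.9 26. ] 24.572739799747307
mark -6.661589201551975
tick 1.9380267534981488 -5.060982354948996
jaws -39.335309778080116 -39.39081560657622
mouth [0.02446302 0.02443491]
handle -27.64635473275626
```

The hex mark points at the lock tick. The hex axis reads 90.4° of turn, so it is at its stop. Next is a back-stroke on the worm to free the jaws.

```bash
python3 - <<'E'
from h import *
s=arm.sense(); R,p=pose(s)
f=lambda px,z: onz('wrist',np.array(px,float)/2.7+np.array([150,0]),z,s)
W=f([(260,203),(338,215),(243,280),(313,297)],.152).mean(0); print('worm',W)
wy=np.radians(-39.4); x=np.array([np.cos(wy),np.sin(wy),0]); h=np.array([.5528,-.137,.152]); yv=np.array([-x[1],x[0],0]); print('rel hex',(W-h)@x,(W-h)@yv)
tgt=W+x*.009; tgt[2]=.158
R2=Ro.from_euler('z',-10.4,degrees=True).as_matrix()@R; print('delta in new tool',R2.T@(tgt-p))
E
```

```text
worm [ 0.52641405 -0.11382635  0.152     ]
rel hex -0.035098328437392676 0.0011590904896692966
delta in new tool [ 0.09276375 -0.01607346  0.06169289]
```

>>> move_arm --commands '[[[0,0,5.2,0,0,0,0],[0,0,5.2,0,0,0,0],[0,0,0,3.1,-0.54,0,0],[0,0,0,3.1,-0.54,0,0],[0,0,0,3.08,-0.53,0,0],[0,0,0,0,0,2.5,0],[0,0,0,0,0,2.5,0],[0,0,0,0,0,1.2,0],[0,0,0,0,0,0,0],[0,0,0,0,0,0,0]]]'

```text
clock: 38.13
position: [0.5333, -0.1194, 0.1583]
tool_rot: [-0.0, 0.942, -0.337, -0.001]
ft_force: [0.2, -0.4, 0.5]
finger_gap: -0.0001
```

```bash
python3 - <<'E'
from h import *
s,im,d=cap('wrist','w33.png'); R,p=pose(s); print(s['position'],s['ft_force'],s['finger_gap'],Ro.from_matrix(R).as_euler('xyz',degrees=True),(np.array([.5264,-.1138,.153])-p)@R)
cv2.imwrite('pics/w33a.png',cv2.resize(im[100:300,150:370,::-1],None,fx=2.7,fy=2.7,interpolation=cv2.INTER_CUBIC))
E
```

```text
[ 0.53329025 -0.1194041   0.15827036] [ 0.22559123 -0.44530022  0.47852225] -7.437387175775687e-05 [ 1.79973010e+02  1.41969944e-01 -3.93632575e+01] [-8.86836282e-03  3.47911040e-05  5.29237159e-03]
```

View pics/w33a.png

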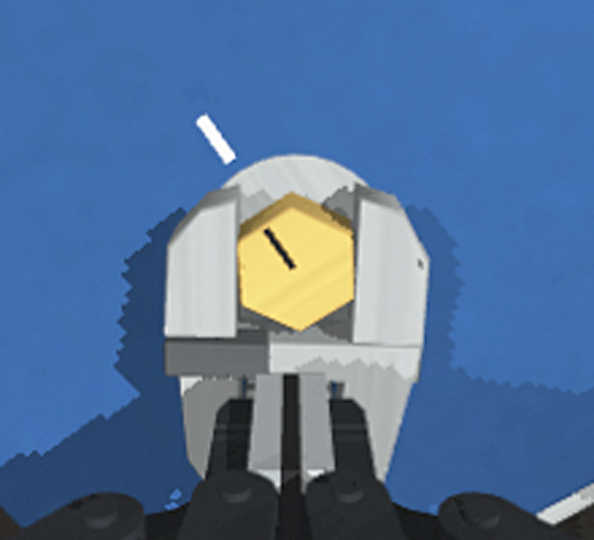

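>>> move_arm --commands '[[[0,0,0,0,0,0.4,0],[0,0,0,0,0,0.15,0],[0,0,0,0,0,0.15,0],[0,0,0,0,0,0,0]]]'

```text
clock: 38.52
position: [0.5348, -0.1202, 0.1528]
tool_rot: [0.0, 0.942, -0.337, 0.001]
ft_force: [-1.4, 0.9, 2.3]
finger_gap: -0.0
```

>>> move_arm --commands '[[[0,0,0,-0.4,0,0,0],[0,0,0,-0.4,0,0,0],[0,0,0,-0.4,0,0,0]]]'

```text
clock: 38.77
position: [0.5262, -0.1131, 0.1532]
tool_rot: [0.0, 0.941, -0.337, 0.002]
ft_force: [3.0, -2.0, 6.4]
finger_gap: 0.0003
```

>>> move_arm --commands '[[[0,0,0,-0.4,0,0,0],[0,0,0,-0.4,0,0,0],[0,0,0,0,0,-0.8,0],[0,0,0,2,0,0,0],[0,0,0,0,0,0,0],[0,0,0,0,0,0.65,0],[0,0,0,0,0,0.15,0],[0,0,0,0,0,0,0],[0,0,0,-0.4,0,0,0],[0,0,0,-0.4,0,0,0]]]'

```text
clock: 39.6
position: [0.5296, -0.1159, 0.1532]
tool_rot: [0.0, 0.941, -0.337, 0.002]
ft_force: [3.3, -3.0, 7.3]
finger_gap: -0.0005
```

>>> move_arm --commands '[[[0,0,0,-0.4,0,0,0],[0,0,0,-0.4,0,0,0],[0,0,0,-0.4,0,0,0],[0,0,0,0,0,-1,0],[0,0,0,-2,0,-3,0],[0,0,0,-3,0,-2,0.6],[0,0,0,-1,0,0,0.6],[0,0,0,0,0,0,0.6]]]'

```text
clock: 40.27
position: [0.4711, -0.0678, 0.2123]
tool_rot: [-0.0, 0.942, -0.336, -0.0]
ft_force: [0.6, 0.3, -0.1]
finger_gap: 0.0355
```

```bash
python3 - <<'E'
from h import *
s,im,d=cap('wrist','w34.png'); R,p=pose(s); print(s['position'],s['ft_force'],s['finger_gap'],Ro.from_matrix(R).as_euler('xyz',degrees=True))
cv2.imwrite('pics/w34a.png',cv2.resize(im[30:250,150:370,::-1],None,fx=2.7,fy=2.7,interpolation=cv2.INTER_CUBIC))
E
```

```text
[ 0.47109654 -0.06775133  0.2122755 ] [ 0.56804408  0.26701713 -0.12906673] 0.03552105129056578 [-1.79985174e+02  8.87750450e-03 -3.93052814e+01]
```

View pics/w34a.png

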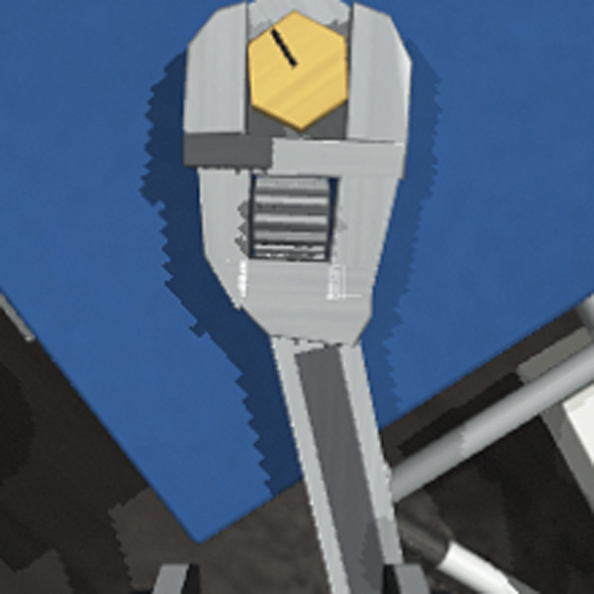

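```bash
python3 - <<'E'
from h import *
s=arm.sense(); R,p=pose(s)
f=lambda px,z: onz('wrist',np.array(px,float)/2.7+np.array([150,30]),z,s)
W=f([(252,176),(336,178),(250,259),(329,262)],.152).mean(0); t=W+R[:,0]*.009; t[2]=.1515; print(W,R.T@(t-p))
E
```

```text
[ 0.52836326 -0.11476896  0.152     ] [ 0.08215587 -0.00016817  0.05999352]
```

>>> move_arm --commands '[[[0,0,0,4,0,0,0],[0,0,0,4.1,0,0,0],[0,0,0,0,0,3,0],[0,0,0,0,0,2,0],[0,0,0,0,0,0,0],[0,0,0,0,0,0.8,0],[0,0,0,0,0,0.25,0],[0,0,0,0,0,0,0]]]'

```text
clock: 40.98
position: [0.536, -0.1216, 0.1523]
tool_rot: [0.0, 0.942, -0.337, 0.001]
ft_force: [0.7, -1.2, 1.2]
finger_gap: 0.0002
```

>>> move_arm --commands '[[[0,0,0,-0.4,0,0,0],[0,0,0,-0.4,0,0,0],[0,0,0,-0.4,0,0,0]]]'

```text
clock: 41.23
position: [0.5273, -0.1137, 0.1532]
tool_rot: [0.0, 0.941, -0.337, 0.002]
ft_force: [2.8, -3.3, 5.2]
finger_gap: 0.0003
```

>>> move_arm --commands '[[[0,0,0,-0.4,0,0,0],[0,0,0,-0.4,0,0,0],[0,0,0,0,0,-0.8,0],[0,0,0,2,0,0,0],[0,0,0,0,0,0,0],[0,0,0,0,0,0.65,0],[0,0,0,0,0,0.15,0],[0,0,0,0,0,0,0],[0,0,0,-0.4,0,0,0],[0,0,0,-0.4,0,0,0]]]'

```text
clock: 42.07
position: [0.53, -0.1163, 0.1523]
tool_rot: [0.0, 0.941, -0.337, 0.002]
ft_force: [3.2, -3.4, 6.4]
finger_gap: -0.0003
```

>>> move_arm --commands '[[[0,0,0,-0.4,0,0,0],[0,0,0,-0.4,0,0,0],[0,0,0,-0.4,0,0,0],[0,0,0,0,0,-1,0],[0,0,0,-2,0,-3,0],[0,0,0,-3,0,-2,0.6],[0,0,0,-1,0,0,0.6],[0,0,0,0,0,0,0.6],[0,0,0,0,0,0,0.6]]]'

```text
clock: 42.82
position: [0.4727, -0.0695, 0.2107]
tool_rot: [-0.0, 0.942, -0.337, -0.0]
ft_force: [0.2, 0.4, 0.3]
finger_gap: 0.0483
```

```bash
python3 - <<'E'
from h import *
s,im,d=cap('wrist','w35.png'); R,p=pose(s); print(s['position'],s['ft_force'],s['finger_gap'],Ro.from_matrix(R).as_euler('xyz',degrees=True))
cv2.imwrite('pics/w35a.png',cv2.resize(im[30:250,150:370,::-1],None,fx=2.7,fy=2.7,interpolation=cv2.INTER_CUBIC))
E
```

```text
[ 0.47266375 -0.06946348  0.21068164] [0.16380238 0.4063945  0.28536186] 0.04829155240350436 [ 1.79984169e+02  4.70161878e-02 -3.93472656e+01]
```

View pics/w35a.png

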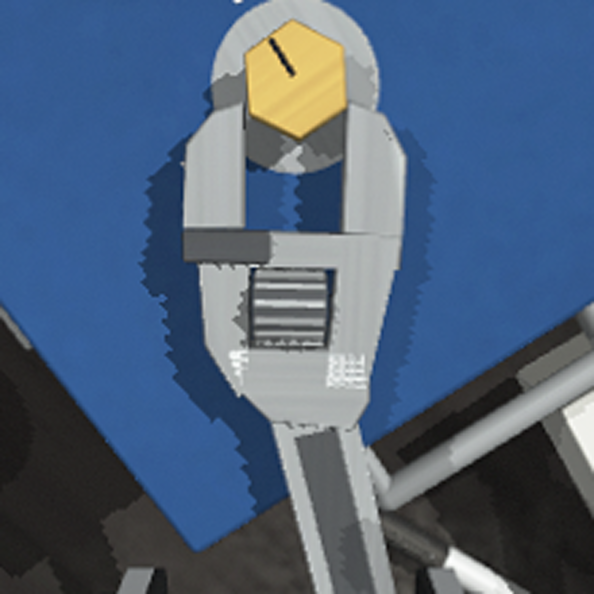

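The jaws are free: the wrench slid back on the lid to (295,250) in the crop, and the hex mark is still at the lock tick. I'll grip the handle now.

```bash
python3 - <<'E'
from h import *
s=arm.sense(); R,p=pose(s)
f=lambda px,z: onz('wrist',np.array(px,float)/2.7+np.array([150,30]),z,s)
A=lambda e:np.degrees(np.arctan2(e[1],e[0]))
n=f([(272,424),(362,420),(318,592),(393,592)],.145); a=(n[0]+n[1])/2; b=(n[2]+n[3])/2; print(a,b,'handle yaw',A(a-b))
J=f([(343,235),(343,108),(244,230),(244,108)],.147); print('jaw yaw',A(J[1]-J[0]),A(J[3]-J[2]))
d=(b-a)/np.linalg.norm(b-a); g=a+d*.014; print('grip',g)
yaw=A(a-b); cur=Ro.from_matrix(R).as_euler('xyz',degrees=True)[2]; th=cur-yaw; R2=Ro.from_euler('z',-th,degrees=True).as_matrix()@R
t=g.copy(); t[2]=.137; print('theta',th,'delta',R2.T@(t-p))
v=f([(293,18),(347,50),(346,103),(299,138),(248,105),(247,48)],.146); h=v.mean(0); q=np.degrees(np.arctan2(v[:,1]-h[1],v[:,0]-h[0])); print('hex',h,((q+30)%60-30).mean())
E
```

```text
[ 0.48439488 -0.08786717  0.145     ] [ 0.43761454 -0.06452272  0.145     ] handle yaw -26.5202423540684
jaw yaw -38.4283002668651 -40.246580964049286
grip [ 0.471868   -0.08161598  0.145     ]
theta -12.853174519310265 delta [0.00442539 0.01095046 0.07336454]
hex [ 0.55404134 -0.13778869  0.146     ] 21.688946797090765
```

>>> move_arm --commands '[[[0,0,-6.8,0,0,0,0.7],[0,0,-6.7,0,0,0,0.7],[0,0,0,0.44,1.1,0,0.7],[0,0,0,0,0,2.5,0.7],[0,0,0,0,0,2.3,0.7],[0,0,0,0,0,0,0.7],[0,0,0,0,0,0,0.7]]]'

```text
clock: 43.45
position: [0.4713, -0.0822, 0.1617]
tool_rot: [-0.0, 0.974, -0.226, -0.002]
ft_force: [0.4, -0.9, -0.3]
finger_gap: 0.0596
```

```bash
python3 - <<'E'
from h import *
s,im,d=cap('wrist','w36.png'); R,p=pose(s); print(s['position'],s['finger_gap'],Ro.from_matrix(R).as_euler('xyz',degrees=True))
E
```

```text
[ 0.47133849 -0.08219971  0.16170627] 0.059564260783949045 [179.97977071   0.26516996 -26.07221356]
```

View pics/w36.png

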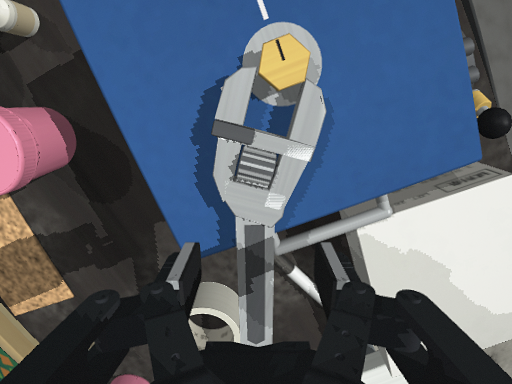

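>>> move_arm --commands '[[[0,0,0,0,0,1.5,0.7],[0,0,0,0,0,1,0.7],[0,0,0,0,0,0,0.5],[0,0,0,0,0,0,0.3],[0,0,0,0,0,0,0.1],[0,0,0,0,0,0,0.1],[0,0,0,0,0,0,0.1],[0,0,0,0,0,0,0.1],[0,0,0,0,0,0,0.1]]]'

```text
clock: 44.25
position: [0.473, -0.0819, 0.1393]
tool_rot: [0.0, 0.975, -0.224, 0.001]
ft_force: [-1.2, 0.8, 5.8]
finger_gap: 0.0183
```

>>> move_arm --commands '[[[0,0,0,-0.5,0,-0.5,0.1],[0,0,0,-0.5,0,-1,0.1],[0,0,0,0,0,-2,0.1],[0,0,0,0,0,-2,0.1],[0,0,0,0,0,-2,0.1],[0,0,0,0,0,0,0.1],[0,0,0,0,0,0,0.1]]]'

```text
clock: 44.83
position: [0.4635, -0.0774, 0.2135]
tool_rot: [0.0, 0.975, -0.224, 0.001]
ft_force: [-0.7, -0.1, -4.0]
finger_gap: 0.0185
```

```bash
python3 tilt.py w37.png; python3 -c "
from h import *
s=arm.sense();print(s['ft_force'],s['finger_gap'])"
```

```text
n 8981 slope x,y (deg) [1.17 0.96] z at x=.08 -0.004515003218825059 [ 0.4635 -0.0774  0.2135] [ 1.800e+02 -8.000e-02 -2.589e+01]
[-0.05170137  0.36906508 -3.87385757] 0.018237513659671484
```

View pics/w37.png

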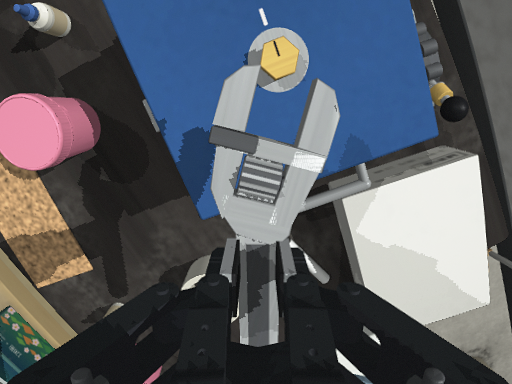

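>>> move_arm --commands '[[[0,0,0,-1,0,-3,0.1],[0,0,-7,1,0,0,0.1],[0,0,-6.9,0,0,0,0.1],[0,0,0,0.19,-3.63,0,0.1],[0,0,0,0.19,-3.63,0,0.1],[0,0,0,0.19,-3.63,0,0.1],[0,0,0,0.19,-3.63,0,0.1],[0,0,0,0.19,-3.63,0,0.1],[0,0,0,0.19,-3.63,0,0.1],[0,0,0,0.19,-3.63,0,0.1]]]'

```text
clock: 45.72
position: [0.528, 0.1701, 0.2406]
tool_rot: [0.0, 0.995, -0.104, -0.002]
ft_force: [1.2, -1.2, -3.4]
finger_gap: 0.0183
```

>>> move_arm --commands '[[[0,0,0,0.19,-3.63,0,0.1],[0,0,0,0.19,-3.63,0,0.1],[0,0,0,0,0,0,0.1],[0,0,0,0,0,3.5,0.1],[0,0,0,0,0,3.5,0.1],[0,0,0,0,0,3.5,0.1],[0,0,0,0,0,3.5,0.1],[0,0,0,0,0,3.5,0.1],[0,0,0,0,0,0,0.1],[0,0,0,0,0,0,0.1]]]'

```text
clock: 46.55
position: [0.5445, 0.2378, 0.0643]
tool_rot: [0.001, 0.995, -0.104, -0.004]
ft_force: [1.0, 0.7, -2.4]
finger_gap: 0.0181
```

```bash
python3 tilt.py w38.png
```

```text
n 9010 slope x,y (deg) [1.04 0.96] z at x=.08 -0.004595972713386877 [0.5445 0.2378 0.0643] [179.79   0.47 -11.99]
```

View pics/w38.png

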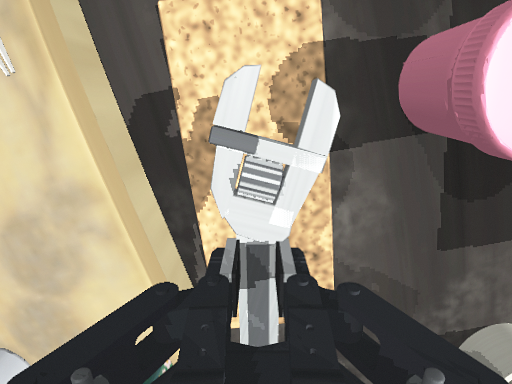

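>>> move_arm --commands '[[[0,0,0,0,0,2,0.1],[0,0,0,0,0,1.8,0.1],[0,0,0,0,0,0.9,0.1],[0,0,0,0,0,0.4,0.1],[0,0,0,0,0,0,0.1],[0,0,0,0,0,0,0.1]]]'

```text
clock: 47.1
position: [0.5492, 0.2389, 0.0188]
tool_rot: [-0.0, 0.995, -0.104, 0.001]
ft_force: [-0.5, 0.9, -2.2]
finger_gap: 0.0186
```

>>> move_arm --commands '[[[0,0,0,0,0,0.4,0.1],[0,0,0,0,0,0.2,0.1],[0,0,0,0,0,0.1,0.1],[0,0,0,0,0,0,0.1],[0,0,0,0,0,0,0.1]]]'

```text
clock: 47.52
position: [0.5488, 0.2388, 0.0113]
tool_rot: [-0.0, 0.995, -0.104, 0.001]
ft_force: [-1.0, -0.2, 4.4]
finger_gap: 0.0186
```

Contact with the mat. I'll release, lift and check.

>>> move_arm --commands '[[[0,0,0,0,0,0,0.25],[0,0,0,0,0,0,0.4],[0,0,0,0,0,0,0.6],[0,0,0,0,0,0,0.6],[0,0,0,0,0,0,0.6],[0,0,0,0,0,-2,0.6],[0,0,0,0,0,-3,0.6],[0,0,0,0,0,-4,0.6],[0,0,0,0,0,-4,0.6],[0,0,0,0,0,-4,0.6]]]'

```text
clock: 48.35
position: [0.5475, 0.2385, 0.1817]
tool_rot: [0.0, 0.995, -0.104, -0.0]
ft_force: [1.5, 0.7, -0.2]
finger_gap: 0.0514
```

>>> move_arm --commands '[[[0,0,6,0,3,-3,0],[0,0,0,-1.5,3.5,-1,0],[0,0,0,-1.5,3.5,0,0],[0,0,0,-1.5,3.5,0,0],[0,0,0,-1.5,3.5,0,0],[0,0,0,-1.5,3.5,0,0],[0,0,0,-1.5,3.5,0,0],[0,0,0,-1.5,3.5,0,0],[0,0,0,0,0,0,0],[0,0,0,0,0,0,0]]]'

```text
clock: 49.18
position: [0.3659, 0.0079, 0.2201]
tool_rot: [0.0, 0.987, -0.159, 0.001]
ft_force: [-0.1, 0.3, 0.4]
finger_gap: -0.0001
```

```bash
python3 - <<'E'
from h import *
s,im,d=cap('wrist','w40.png'); R,p=pose(s); print(s['position'],s['finger_gap'],Ro.from_matrix(R).as_euler('xyz',degrees=True))
s,im,d=cap('side','s40.png'); P=cloud('side',d)
m=(d>0)&(P[...,0]>.43)&(P[...,0]<.7)&(P[...,1]>.18)&(P[...,1]<.28)&(P[...,2]>.008); q=P[m]; A=np.c_[q[:,:2],np.ones(len(q))]; print('wrench',len(q),q.min(0),q.max(0))
E
```

```text
[0.36590777 0.00787519 0.22007756] -6.734706630727723e-05 [-1.79995291e+02 -9.80651166e-02 -1.82440270e+01]
wrench 1269 [0.43978162 0.18200578 0.00802673] [0.67051254 0.27870406 0.02880028]
```

View pics/w40.png

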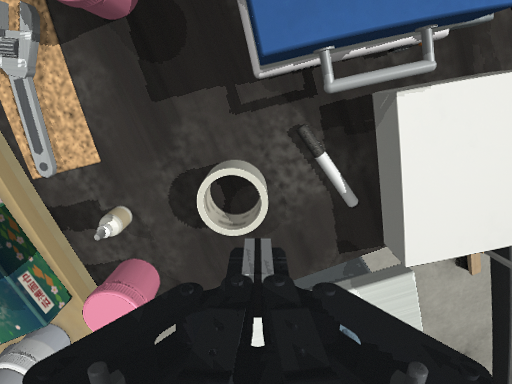

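View pics/s40.png

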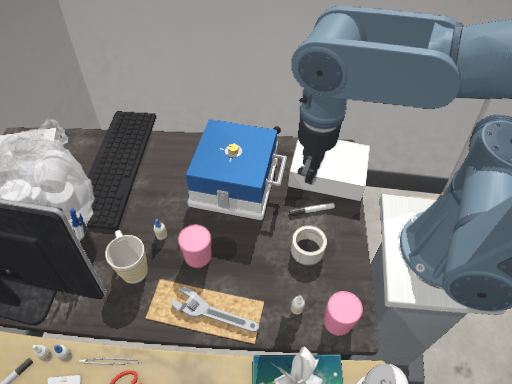

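Step 5 is done: the wrench lies on the mat at (205,308) in the side view and the lid is shut. Next I'll take a close look at the lever knob.

>>> move_arm --commands '[[[0,0,-6.6,0,0,0,0],[0,0,-6.6,0,0,0,0],[0,0,0,0.33,3.8,0,0],[0,0,0,0.33,3.8,0,0],[0,0,0,0.33,3.8,0,0],[0,0,0,0.33,3.8,0,0],[0,0,0,0.33,3.8,0,0],[0,0,0,0.33,3.8,0,0],[0,0,0,0,0,0,0],[0,0,0,0,0,0,0]]]'

```text
clock: 50.12
position: [0.3679, -0.2205, 0.2193]
tool_rot: [-0.001, 0.999, -0.042, -0.0]
ft_force: [-0.5, 0.6, -0.0]
finger_gap: -0.0001
```

```bash
python3 - <<'E'
from h import *
s,im,d=cap('wrist','w41.png'); R,p=pose(s); print(s['position'],s['finger_gap'],Ro.from_matrix(R).as_euler('xyz',degrees=True))
P=cloud('wrist',d,s); m=(d>0)&(P[...,2]>.085)&(P[...,2]<.125)&(P[...,0]<.5)&(P[...,0]>.4)&(P[...,1]<-.235)&(P[...,1]>-.3); q=P[m]; print('knob',len(q),q.min(0),q.max(0),np.median(q,0))
m=(d>0)&(P[...,2]>.03)&(P[...,2]<.085)&(P[...,0]<.43)&(P[...,0]>.2)&(P[...,1]<-.03)&(P[...,1]>-.3); q=P[m]; print('box',np.median(q[:,2]),q.max(0),cv2.boxPoints(cv2.minAreaRect(q[:,:2].astype(np.float32))))
E
```

```text
[ 0.36785857 -0.22054393  0.21929638] -9.110061977070971e-05 [-1.79927327e+02  5.35724501e-02 -4.85928920e+00]
knob 590 [ 0.44443418 -0.27865565  0.08515341] [ 0.46955697 -0.25595447  0.10232136] [ 0.45544572 -0.26604305  0.09813548]
box 0.06190254227748271 [ 0.41017505 -0.12879288  0.06452173] [[ 0.22326887 -0.27714953]
 [ 0.3921396  -0.29786342]
 [ 0.41058004 -0.14752722]
 [ 0.24170929 -0.12681332]]
```

View pics/w41.png

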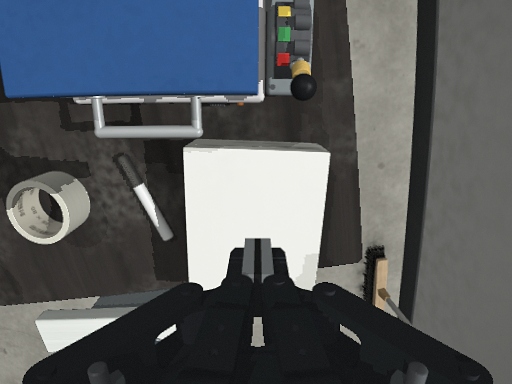

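>>> move_arm --commands '[[[0,0,0,2.86,2.09,0,0],[0,0,0,2.87,2.09,0,0],[0,0,0,0,0,4,0],[0,0,0,0,0,4,0],[0,0,0,0,0,3.5,0],[0,0,0,0,0,2.1,0],[0,0,0,0,0,0,0],[0,0,0,0,0,0,0],[0,0,0,0,0,0,0]]]'

```text
clock: 50.92
position: [0.4221, -0.2658, 0.0853]
tool_rot: [0.001, 0.999, -0.041, 0.001]
ft_force: [0.2, -1.5, 0.6]
finger_gap: 0.0
```

```bash
python3 - <<'E'
from h import *
s,im,d=cap('wrist','w42.png'); print(s['position'],s['ft_force'])
E
```

```text
[ 0.42214621 -0.26581301  0.08532796] [ 0.24664744 -1.50030007  0.58871791]
```

View pics/w42.png

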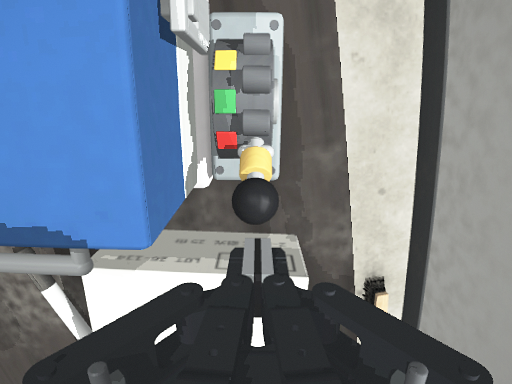

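The knob at (255,202) is straight ahead of the fingertips, and the lever leans at the red mark. I'll push slowly.

>>> move_arm --commands '[[[0,0,0,0.6,0,0,0],[0,0,0,0.6,0,0,0],[0,0,0,0.4,0,0,0],[0,0,0,0.4,0,0,0],[0,0,0,0.4,0,0,0]]]'

```text
clock: 51.38
position: [0.4447, -0.2682, 0.0841]
tool_rot: [0.0, 0.999, -0.042, -0.0]
ft_force: [-5.3, 1.4, 3.9]
finger_gap: -0.0002
```

>>> move_arm --commands '[[[0,0,0,0.3,0,0,0],[0,0,0,0.3,0,0,0],[0,0,0,0.3,0,0,0]]]'

```text
clock: 51.63
position: [0.4539, -0.2689, 0.0837]
tool_rot: [-0.0, 0.999, -0.042, 0.0]
ft_force: [-2.7, 0.2, 1.9]
finger_gap: -0.0001
```

```bash
python3 - <<'E'
from h import *
s,im,d=cap('wrist','w43.png'); print(s['position'],s['ft_force'])
E
```

```text
[ 0.45386253 -0.26886818  0.08367416] [-2.71562366  0.15890587  1.92251604]
```

View pics/w43.png

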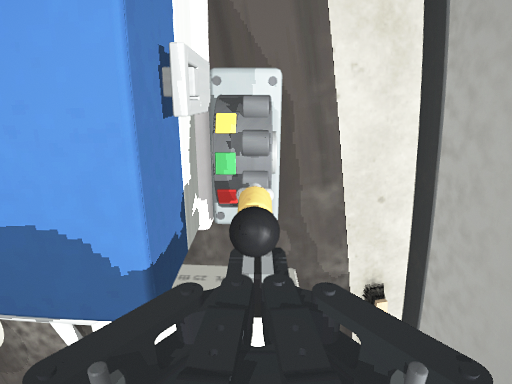

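>>> move_arm --commands '[[[0,0,0,0.3,0,0,0],[0,0,0,0.3,0,0,0]]]'

```text
clock: 51.85
position: [0.4602, -0.2695, 0.0838]
tool_rot: [0.0, 0.999, -0.042, 0.0]
ft_force: [-0.7, 0.9, 0.4]
finger_gap: -0.0003
```

>>> move_arm --commands '[[[0,0,0,0.3,0,0,0],[0,0,0,0,0,0,0]]]'

```text
clock: 52.02
position: [0.4635, -0.2699, 0.0839]
tool_rot: [0.0, 0.999, -0.042, 0.001]
ft_force: [0.7, -0.0, 0.1]
finger_gap: 0.0
```

```bash
python3 - <<'E'
from h import *
s,im,d=cap('wrist','w44.png'); print(s['position'],s['ft_force'])
E
```

```text
[ 0.463465   -0.26985359  0.08392419] [ 0.7304095  -0.02994661  0.06593376]
```

View pics/w44.png

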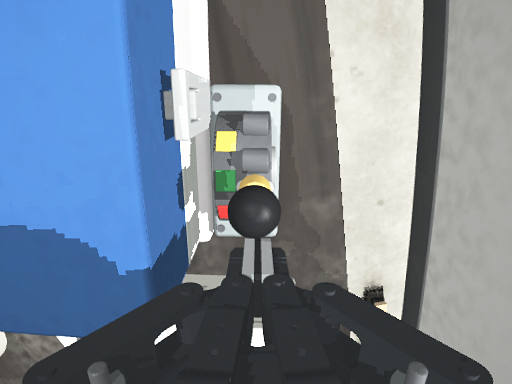

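It snapped forward, clear of the finger. I'll retreat and verify.

>>> move_arm --commands '[[[0,0,0,-2,0,0,0],[0,0,0,-3,0,0,0],[0,0,0,-2,0,-3,0],[0,0,0,-2,0,-4,0],[0,0,0,0,0,-4,0],[0,0,0,0,0,-4,0],[0,0,0,0,-2,0,0],[0,0,0,0,0,0,0],[0,0,0,0,0,0,0]]]'

```text
clock: 52.82
position: [0.3759, -0.242, 0.2313]
tool_rot: [0.0, 0.999, -0.041, 0.0]
ft_force: [0.6, 0.1, -0.9]
finger_gap: -0.0002
```

```bash
python3 - <<'E'
from h import *
s,im,d=cap('wrist','w45.png'); R,p=pose(s); print(s['position'])
P=cloud('wrist',d,s); m=(d>0)&(P[...,2]>.09)&(P[...,2]<.13)&(P[...,0]<.56)&(P[...,0]>.4)&(P[...,1]<-.245)&(P[...,1]>-.3)&(im.max(2)<70); q=P[m]; print('knob',len(q),q.min(0),q.max(0))
for n in ['side','scene']:
    s,im,d=cap(n,n+'45.png')
    P=cloud(n,d)
    for nm,(a,b,c,e,f,g) in dict(lid=(.46,.65,-.24,-.04,.12,.14),mug=(.43,.7,.18,.28,.008,.03)).items():
        m=(d>0)&(P[...,0]>a)&(P[...,0]<b)&(P[...,1]>c)&(P[...,1]<e)&(P[...,2]>f)&(P[...,2]<g); q=P[m]; A=np.c_[q[:,:2],np.ones(len(q))]; print(n,nm,len(q),np.linalg.lstsq(A,q[:,2],rcond=None)[0].round(3),np.median(q,0))
cv2.imwrite('pics/s45a.png',cv2.resize(cv2.imread('pics/side45.png')[80:340,130:360],None,fx=2.3,fy=2.3,interpolation=cv2.INTER_CUBIC))
E
```

```text
[ 0.37594314 -0.24201351  0.23132393]
knob 637 [ 0.48665148 -0.28257941  0.09044949] [ 0.53064085 -0.24501247  0.11880376]
side lid 4239 [-0.002 -0.007  0.133] [ 0.55458973 -0.12462895  0.13263237]
side mug 1268 [ 0.014 -0.009  0.012] [0.55974534 0.24027431 0.01807281]
scene lid 839 [-0.007 -0.011  0.133] [ 0.58441563 -0.08355211  0.12996188]
scene mug 553 [ 0.014 -0.02   0.013] [0.55091148 0.24110791 0.01581603]
```

View pics/w45.png

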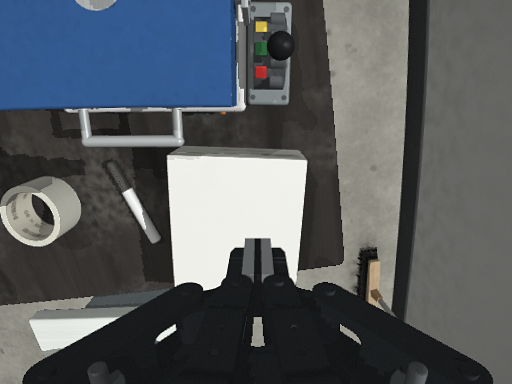

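View pics/s45a.png

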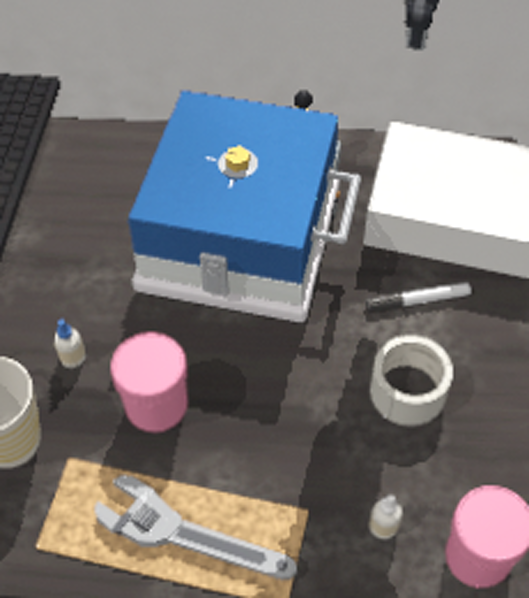

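The knob is upright beside the green mark at (281,46), with its top at z≈0.119 against the 0.1195 expected. The lid is level, the wrench is flat on the mat and the dropper has not moved.

```bash
python3 -c "
from rig import arm
print(arm.sense()['ft_force']); print(arm.sign_off())"
```

```text
[0.11968595 0.389472   0.19189436]
the job is handed in; nothing more can be done
None
```

I ran the whole job in order and handed it in at about 53 s. By my last checks every step is met, though `sign_off()` gives no verdict.

- **Jar:** I found only one white jar between the mixer and the mat. It went upright into the front-left pocket, its centre about 2 mm from the pocket centre, before the lid covered it.
- **Lid:** It is shut, lying level at about 132 mm.
- **Hex:** I closed the worm until the mouth measured about 24 mm on the hex. Turning with the wrench then brought the hex to about 90°, with its mark at the lock tick. Hex readings varied by about 3°, still well past 1.40 rad. There was no sharp force rise at the stop (about 3 N at the handle end), so I relied on the mark and the hex angle.
- **Wrench:** The back-strokes on the worm also slid it partly off the hex before I lifted it. It now lies flat on the mat where it started.
- **Lever:** It snapped into the green notch. The knob is upright, with its top at 0.119 m against the 0.1195 m expected.
- **Forces and bystanders:**
  - Pressing the lid home briefly put about 51 N on the fingertips.
  - The worm strokes reached about 23 N vertically, above the 8 to 15 N suggested.
  - The dropper and the other items look unmoved, and the robot ended clear of everything.

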